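Find a sieve-shaker rotor's hidden heavy side by feel and hold it down

ROBOT

A 6-joint arm with a two-finger parallel gripper is mounted at the origin on a cart in front of the work surface, level with it; the furniture and walls round the work are solid. World frame = base frame: x ahead of the robot, y to its left, z up, the work surface at z = 0. Lengths are in m, angles in rad, forces in N, time in s.
With the tool pointing down it reaches from about 0.325 to 0.9 m from the base axis. Payload 6.1 kg.
Tool frame: the origin (TCP) lies midway between the tips of the shut fingers; the grasp point (between the pads) lies 19 mm behind it (r.grip_depth is the distance from the TCP to the grasp point, in m); z points along the fingers, y is the line along which they close (so a half turn about z gives the same grasp; the last joint's range is limited). The gripper opens to 85 mm and grips with 20 to 120 N. Pads are 22 mm wide; open, the fingers measure 114 mm over their backs; the gripper's body (76 mm by 85 mm) begins 54 mm behind the grasp point. The pads swing forward as they close: fully open they stand 13 mm farther back than shut.
Start: joints at [-1.395, 0.22, 1.526, -0, 1.395, -0.126], TCP at [0.186, -0.597, 0.231] pointing down, gripper open.
Joint ranges: [-2.98, 2.98], [-0.91, 2.08], [0.09, 2.57], [-1.24, 4.39], [0.2, 2.65], [-2.68, 2.68]. Speed limits (rad/s): [2.57, 2.57, 3.01, 3.14, 3.14, 3.14].

INTERFACE

Orientations are given as a rotation vector (axis times angle).
In Python, from workcell import r gives the robot as it stands. The module is installed in compiled form; this text tells all that it offers.
- The arm moves only by the tool send_rows, never from a script. Its argument "deltas" is text: rows parted by semicolons, each of 7 numbers parted by spaces: the turn, a rotation vector about the tool's x, y, z in normalised numbers (1 is 45 degrees), then the shift along the tool's x, y, z in a scale on which 1.0 is 0.3 m, then the opening, from 0 (shut) to 1 (fully open). A call has exactly 5 rows; each row is the pose to reach, as a shift and turn from the pose commanded when the call began, along the tool's axes at that moment; what a row does not reach only later rows make up. A row lasts 1/12 s, in which the tool goes at most 41.7 mm and 7.16 degrees, less where a joint would pass 70% of its speed; a pose out of reach is approached as far as the arm can. No shift or turn number may pass 1 either way. A call with a gripper value outside its range is refused whole. The fingers move at their own pace and stop on an object; "grip_force" is the grip in N (left out, the last holds). Time passes only in rows, so rows that repeat a pose let the fingers close, or fill a call up. It gives the time, the measured TCP pose, the force, the opening and the grip force at its end, in the units of the state.
- r.get_obs(): the state, without advancing time (a new reading comes with each control period).
- r.read_camera(name): name is "scene" or "top" or "wrist"; returns the picture (420x560x3 uint8, blue, green, red); there is no depth.
- r.camera_params(name): a dict with "fx", "fy", "cx", "cy" (pixels), "rvec" (rotation vector, rad) and "tvec" (3), from world to camera coordinates, as OpenCV has them. Camera axes: x right, y down, z forward; pixel columns grow to the right and rows downward; lengths in m; the calibration is good to about 2 mm. A picture is of the moment at which its call begins: read the wrist's pose just before it. camera_params takes no time and is no camera call; for the wrist camera it gives the pose at the moment of the call.
- r.hand_in(): hands the job in; it is judged then, once.
The state is a dict: "t": time; "joint_pos": joint angles; "qd": joint speeds; "joint_torque": joint torques, N m; "eef_pos": TCP position; "tool_rot": TCP orientation; "force": force on the tool from outside, world axes, zero at the start; "torque": the same for the moment, N m; "gripper_width": finger opening in m; "grasp_force": force on a finger pad.
Only numpy, scipy, OpenCV 4.12 (cv2) and the standard library are available. Lean on these libraries where they do the work, as an engineer would, in place of code of your own. Each camera call takes 0.05 s, during which the arm holds its last target. There are 200 camera calls.

TASK

The soil-sieve shaker's drive is about to be locked for transport, and its eccentric weight is hidden inside the closed drum. Swing the yellow guard off the wheel by its black knob, round to the left by a good quarter turn, and leave it clear; then turn the steel wheel by its rim to feel where its heavy side lies, bring the heavy side straight down (within about 20 degrees), and finish while still gripping the rim so that the wheel is held still for the locking screw. Leave the other things on the bench where they are.

Things in the scene. Friction and masses are not known exactly. Their poses are not given: they have to be found in the camera images.
- drive: Sieve-shaker drive, fixed to the bench. Green base 230 x 210 mm, 20 mm high; origin centre of its underside, z up, y along the wheel's axle, x away from the robot (yaw up to 0.3 rad). Green A-shaped bearing pedestals at y = +-51 to 77 mm, up to z = 155 mm. Guard post 18 mm thick at x = 95, y = 88 mm, its hub 28 mm wide, up to z = 254 mm. Belt pulley 60 mm wide at y = -90 to -112 mm.
- axle (a point): Centre of the wheel on its level axle, 128 mm above the bench; fixed to the drive, with its axes (y along the axle). The wheel is a steel disc of radius 100 mm, 14 mm thick, in the plane y = 0; round its middle is a closed grey drum of radius 69 mm, 42 mm wide. The bare rim (radius 69 to 100 mm) can be pinched across its 14 mm from above, up to 40 degrees fore and aft.
- wheel (a joint): Turning angle of the wheel, rad, no end stops; positive moves its top along the drive's +x; 0 has the red dot on top. Inside the drum a weight of 0.85 to 1.0 kg, centre of mass 45 mm off the axle, is clamped at an angle that differs every time and cannot be seen. Dry drag of about 0.5 N m, more than the weight's moment (0.38 to 0.44 N m at the sides), so the wheel stays where it is left.
- rim_dot (a point): Red paint dot on the wheel's edge, 100 mm from the axle; it turns with the wheel and says nothing of the heavy side. Turning the wheel by its rim takes about 0.6 to 9.5 N: least where the heavy side is going down past the axle's level, most where it is coming up there, and the same both ways where it is straight down or up. At the start the heavy side is at least 50 degrees from straight down.
- guard (a joint): Swing of the yellow guard about its upright post, rad: 0 over the wheel, growing clockwise seen from above (knob first towards the robot, then to the left), stop at 2.1. Starts between 0 and 0.3; 1.4 or more counts as clear. Light drag (0.12 N m), stays where it is left.
- guard_knob (a point): On the guard's black round knob, 20 mm in diameter, 36 mm tall. The point is 270 mm above the bench, 14 mm under the knob's top and 22 mm above the yellow plate (190 x 50 mm, underside 236 mm above the bench, 8 mm over the wheel). With guard = 0 it lies at x = -40, y = 0 mm of the drive; it runs on a circle of radius 161 mm round guard_hinge.
- guard_hinge (a point): Axis of the guard's upright post, at x = 95, y = 88 mm of the drive, 240 mm above the bench; fixed to the drive.
- petri_dish: Bystander: round glass dish 62 mm wide, 14 mm high; origin under its centre.
- bung_red: Bystander: red rubber stopper 30 mm wide, 26 mm high; origin under its centre.
- cork_a: Bystander: cork stopper 26 mm wide, 24 mm high; origin under its centre.
- specimen_jar: Bystander: glass specimen jar with cream screw lid, 43 mm wide, 74 mm high; origin under its centre.
- vial_a: Bystander: corked glass vial lying on its side, 68 mm long, 19 mm thick; origin under its centre.
- dust_brush: Bystander: flat dusting brush with a red handle, 152 mm long, 30 mm wide, 10 mm high; origin under its centre.

How it is judged:
On the way:
1. the guard is swung clear of the wheel (value of joint guard above 1.4 rad), for 0.2 s.
At the end, for the whole second after the job is handed in: The guard is still swung at least 1.4 rad clear, the heavy side of the wheel is within 20 degrees of straight below the axle, the wheel is at rest, and the fingers still grip it (more than 5 N) (value of joint guard above 1.4 rad and horizontal distance between eccentric_c0 and axle below 0.0158 m and z of eccentric_c0 in the frame of axle below -0.03 m and contact force between the fingers and wheel above 5 N and velocity of joint wheel between -0.1 and 0.1 rad/s); the arm keeps its last pose, push and grip.
It fails at once if a bystander is moved by more than 3 cm (distance of any of petri_dish, bung_red, cork_a, specimen_jar, vial_a, dust_brush from where it was at the start of the episode above 0.03 m).
It also fails if it takes over 72 s, if anything falls off the work surface, if the arm or the gripper's body presses on something with over 40 N, if the wrist force passes 120 N, or if a joint passes its speed limit or range.

## Working session

There is one attempt and no reset: what is moved stays moved. The work goes in short steps, Python scripts to look and compute and a tool call to move; the robot and the scene stay as the last step left them, time stands still between calls to the robot, and variables do not carry over. Pictures are saved under pics/ and viewed, at most 10 in all, crops included, and the job is handed in when it is done.

Besides the shell and the picture viewer there is one more tool, called after "Request:" in YAML: its name, and indented under it one key for each argument. send_rows: Moves the arm, as the interface text tells. Its arguments: {"type":"object","properties":{"deltas":{"type":"string"},"grip_force":{"type":"number"}},"required":["deltas"]}

```bash
mkdir -p pics; python3 - <<'E'
from workcell import r
import cv2,numpy as np
for n in("scene","top"):
    cv2.imwrite(f"pics/{n}0.png",r.read_camera(n)); p=r.camera_params(n); print(n,p)
o=r.get_obs();print(o)
E
```

```text
scene {'fx': 407.3674958896697, 'fy': 407.3674958896697, 'cx': 277.285333430317, 'cy': 212.10141921380128, 'rvec': array([ 2.3598618 ,  0.67554338, -0.22970474]), 'tvec': array([-0.54619271, -0.07616416,  1.2539013 ])}
top {'fx': 527.6964216743497, 'fy': 527.6964216743497, 'cx': 274.4490969819505, 'cy': 207.56956881307838, 'rvec': array([ 2.12314982, -2.17603938,  0.1527627 ]), 'tvec': array([0.0840721 , 0.615657  , 1.36259622])}
{'t': 0.1, 'joint_pos': array([-1.39512978e+00,  2.21147810e-01,  1.52752077e+00, -2.43455635e-06,
        1.39471016e+00, -1.26065729e-01]), 'qd': array([-0.00087273, -0.0024894 , -0.00357823,  0.0005074 ,  0.00111553,
        0.00046849]), 'joint_torque': array([ 1.68858831e-03, -4.98245466e+01, -3.90544724e+01, -2.37065569e-05,
        5.78228472e-03,  1.19592963e-05]), 'eef_pos': array([ 0.18565182, -0.5962052 ,  0.23029557]), 'tool_rot': array([-3.10414286e+00, -4.71896383e-01,  7.32938438e-05]), 'force': array([ 0.03944313,  0.08993168, -1.27916476]), 'torque': array([-0.02739251,  0.03523229,  0.01489908]), 'grasp_force': 0.0, 'gripper_width': 0.08557271688246577}
```

View pics/scene0.png

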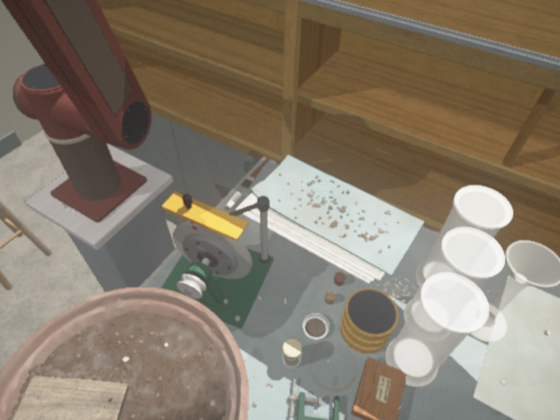

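View pics/top0.png

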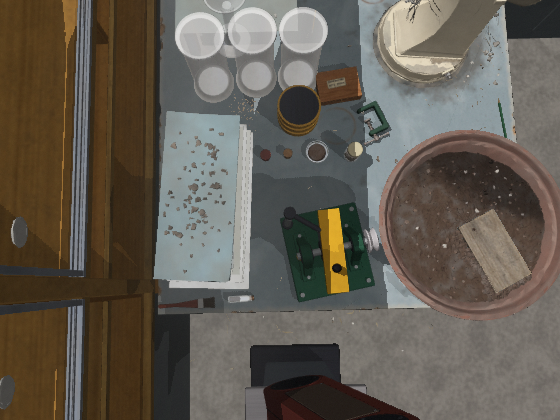

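The scene view shows the guard's knob near (187,201), its hinge post near (263,203) and the wheel hub near (207,262). The top view shows the knob near (338,268) and the hinge near (289,213). I'll enlarge both.

```bash
python3 - <<'E'
import cv2,numpy as np
a=cv2.imread("pics/scene0.png")[180:330,150:290];b=cv2.imread("pics/top0.png")[190:315,270:390]
a=cv2.resize(a,None,fx=4,fy=4,interpolation=cv2.INTER_CUBIC)
cv2.imwrite("pics/c1.png",a)
b=cv2.resize(b,None,fx=4.8,fy=4.8,interpolation=cv2.INTER_CUBIC)
cv2.imwrite("pics/c2.png",b)
E
```

```text
(no output)
```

View pics/c1.png

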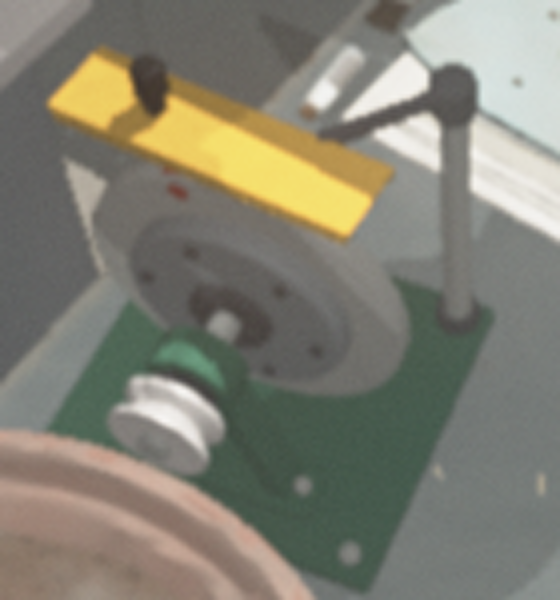

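View pics/c2.png

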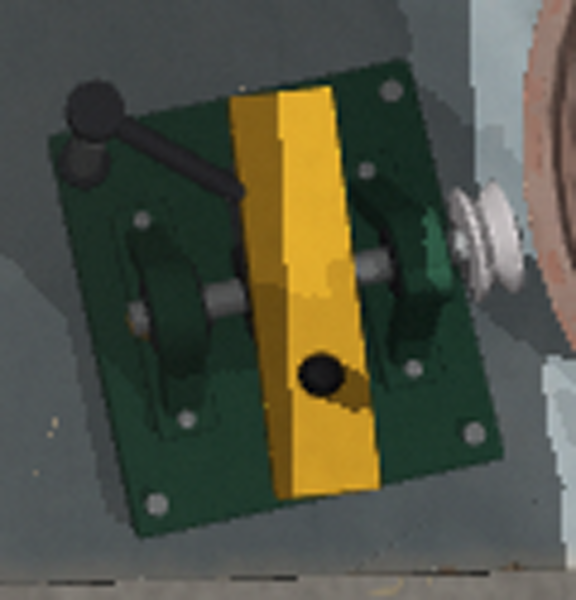

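```bash
cat > h.py <<'E'
from workcell import r
import cv2,numpy as np
from scipy.spatial.transform import Rotation as R
def PM(n):
    p=r.camera_params(n);K=np.array([[p['fx'],0,p['cx']],[0,p['fy'],p['cy']],[0,0,1]])
    return K@np.c_[cv2.Rodrigues(p['rvec'])[0],p['tvec']]
def tri(Pa,a,Pb,b):
    X=cv2.triangulatePoints(Pa,Pb,np.array(a,float),np.array(b,float))[:,0];return X[:3]/X[3]
def proj(P,X):
    q=P@np.append(X,1);return q[:2]/q[2]
def plane(P,px,z):
    A=np.c_[P[:,0],P[:,1],P[:,2]*z+P[:,3]];q=np.linalg.solve(A,[px[0],px[1],1]);return q[:2]/q[2]
E
python3 - <<'E'
from h import *
S,T=PM("scene"),PM("top")
s=lambda x,y:(150+x/4-.4,180+y/4-.4)
t=lambda x,y:(270+x/4.8-.4,190+y/4.8-.4)
print("knob",tri(S,s(150,78),T,t(321,375)).round(4))
print("hub",tri(S,s(452,90),T,t(95,108)).round(4))
print("cornFL",tri(S,s(493,315),T,t(50,137)).round(4),"FR",tri(S,s(370,592),T,t(408,60)).round(4))
C=np.array([plane(T,t(*c),.02) for c in[(50,137),(408,60),(503,455),(140,537)]]);print(C.round(4),C.mean(0))
L=np.array([[.105,.115],[.105,-.115],[-.105,-.115],[-.105,.115]])
L2=np.array([[.115,.105],[.115,-.105],[-.115,-.105],[-.115,.105]])
for l in(L,L2):
    H=(C-C.mean(0)).T@l; a=np.arctan2(H[1,0]-H[0,1],H[0,0]+H[1,1]); Rm=np.array([[np.cos(a),-np.sin(a)],[np.sin(a),np.cos(a)]])
    e=l@Rm.T+C.mean(0)-C;print("yaw",a,np.abs(e).max(), "hinge",C.mean(0)+Rm@[.095,.088],"knob0",C.mean(0)+Rm@[-.04,0])
print("knob at z",plane(T,t(321,375),.284),"hub at .254",plane(T,t(95,108),.25))
print("rimdot",plane(S,s(177,190),.22))
E
```

```text
knob [ 0.4496 -0.0622  0.2716]
hub [0.5778 0.036  0.246 ]
cornFL [0.593  0.0548 0.0125] FR [ 0.633  -0.1488  0.0124]
[[ 0.5916  0.0545]
 [ 0.6304 -0.1489]
 [ 0.4084 -0.1913]
 [ 0.3687  0.0108]] [ 0.49980763 -0.06872524]
yaw 0.19129928903935495 0.013457251287724908 hinge [0.5763428  0.03573226] knob0 [ 0.46053731 -0.07633063]
yaw 0.1912958924744322 0.0024020812464939922 hinge [0.57634315 0.035732  ] knob0 [ 0.46053729 -0.07633049]
knob at z [ 0.44863422 -0.06141319] hub at .254 [0.57721378 0.03607969]
rimdot [ 0.47888693 -0.08469002]
```

The manual's scale: shifts go in shares of 0.3 m and turns go in shares of 45 degrees. Converting my numbers, -200 mm / 300 = -0.6667, -120 mm / 300 = -0.4, 6.3 degrees / 45 = 0.14.

Request:
send_rows:
  deltas: "0 0 0.0289 0 0 -0.1333 1; 0 0 0.0578 0 0 -0.2667 1; 0 0 0.0867 0 0 -0.4 1; 0 0 0.1156 0 0 -0.5333 1; 0 0 0.14 0 0 -0.6667 1"

```text
t: 0.52
eef_pos: [0.1857, -0.5962, 0.4327]
tool_rot: [-3.126, -0.299, 0.0]
force: [0.3, -1.6, 0.0]
gripper_width: 0.0852
grasp_force: 0.0
```

Converted, -158 mm / 300 = -0.5267, -126 mm / 300 = -0.42.

Request:
send_rows:
  deltas: "0 0 0 0.0667 -0.0933 -0.0333 1; 0 0 0 0.1533 -0.2 -0.0667 1; 0 0 0 0.24 -0.3133 -0.1 1; 0 0 0 0.32 -0.42 -0.1333 1; 0 0 0 0.4 -0.5267 -0.1333 1"

```text
t: 0.93
eef_pos: [0.2735, -0.4183, 0.4729]
tool_rot: [3.125, 0.299, 0.001]
force: [1.6, 0.8, 0.8]
gripper_width: 0.0855
grasp_force: 0.0
```

Converted, -158 mm / 300 = -0.5267, -126 mm / 300 = -0.42.

Request:
send_rows:
  deltas: "0 0 0 0.08 -0.1067 0 1; 0 0 0 0.16 -0.21 0 1; 0 0 0 0.24 -0.3167 0 1; 0 0 0 0.32 -0.42 0 1; 0 0 0 0.4 -0.5267 0 1"

```text
t: 1.35
eef_pos: [0.361, -0.2397, 0.471]
tool_rot: [-3.127, -0.3, 0.0]
force: [1.0, -0.5, 0.2]
gripper_width: 0.0858
grasp_force: 0.0
```

Converted, -158 mm / 300 = -0.5267, -126 mm / 300 = -0.42.

Request:
send_rows:
  deltas: "0 0 0 0.08 -0.1067 0 1; 0 0 0 0.16 -0.21 0 1; 0 0 0 0.24 -0.3167 0 1; 0 0 0 0.32 -0.42 0 1; 0 0 0 0.4 -0.5267 0 1"

```text
t: 1.77
eef_pos: [0.4487, -0.0617, 0.4711]
tool_rot: [3.127, 0.301, -0.0]
force: [1.0, -0.3, -0.2]
gripper_width: 0.0855
grasp_force: 0.0
```

```bash
cat >> h.py <<'E'
YAW=.1913;D=np.array([.4998,-.0687])
def goto(x,y,z):
    o=r.get_obs();M=R.from_rotvec(o['tool_rot']);d=(M.inv().apply(np.array([x,y,z])-o['eef_pos'])*1000)
    print('t',round(o['t'],2),'pos',o['eef_pos'].round(4),'delta mm',d.round(1),'F',o['force'].round(1),'ang',np.degrees(np.arctan2(*M.as_matrix()[[1,0],0])).round(2),'w',round(o['gripper_width'],4),'gf',round(o['grasp_force'],1))
E
python3 - <<'E'
from h import *
goto(.4495,-.062,.255)
cv2.imwrite("pics/w1.png",r.read_camera("wrist"));W=PM("wrist")
for z in(.284,.27,.25):print(proj(W,[.4495,-.062,z]))
E
```

```text
t 1.77 pos [ 0.4487 -0.0617  0.4711] delta mm [  0.8   0.5 216.1] F [ 1.  -0.3 -0.2] ang 10.98 w 0.0855 gf 0.0
[291.8534515  189.33171255]
[291.67097157 186.596551  ]
[291.43319016 183.03248463]
```

View pics/w1.png

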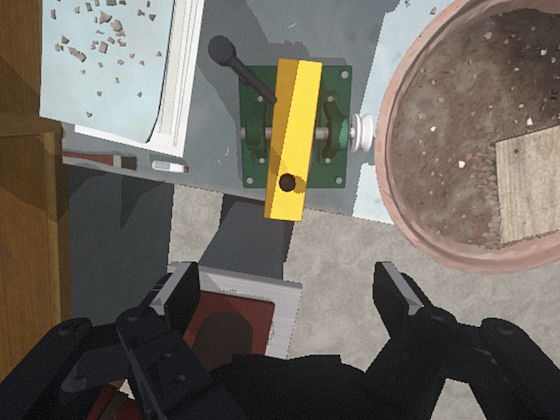

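The wrist view shows the knob at about (288,183), 5 px from the predicted spot, so the measurement holds. Descending to it.

Converted, 170 mm / 300 = 0.5667, 160 mm / 300 = 0.5333.

Request:
send_rows:
  deltas: "0 0 0 0 0 0.1333 1; 0 0 0 0 0 0.2667 1; 0 0 0 0 0 0.4 1; 0 0 0 0.0033 0 0.5333 1; 0 0 0 0.0067 0 0.5667 1"
  grip_force: 25

```text
t: 2.23
eef_pos: [0.4468, -0.0621, 0.2938]
tool_rot: [-3.123, -0.301, 0.016]
force: [-0.6, -0.2, -0.7]
gripper_width: 0.0857
grasp_force: 0.0
```

Converted, 44 mm / 300 = 0.1467, 40 mm / 300 = 0.1333.

Request:
send_rows:
  deltas: "0 0 0 0 0 0.0333 1; 0 0 0 0 0 0.0667 1; 0 0 0 0 0 0.1 1; 0 0 0 0 0 0.1333 1; 0 0 0 0 0 0.1467 1"

```text
t: 2.65
eef_pos: [0.4506, -0.0634, 0.257]
tool_rot: [3.127, 0.301, 0.001]
force: [0.3, 0.1, -0.6]
gripper_width: 0.0851
grasp_force: 0.0
```

Request:
send_rows:
  deltas: "0 0 0 0 0 0 0.6; 0 0 0 0 0 0 0.4; 0 0 0 0 0 0 0.2; 0 0 0 0 0 0 0; 0 0 0 0 0 0 0"

```text
t: 3.07
eef_pos: [0.4507, -0.0633, 0.2579]
tool_rot: [3.127, 0.301, 0.001]
force: [-0.2, -0.1, -1.1]
gripper_width: 0.0253
grasp_force: 0.0
```

Request:
send_rows:
  deltas: "0 0 0 0 0 0 0; 0 0 0 0 0 0 0; 0 0 0 0 0 0 0; 0 0 0 0 0 0 0; 0 0 0 0 0 0 0"

```text
t: 3.48
eef_pos: [0.4507, -0.0632, 0.2579]
tool_rot: [3.127, 0.301, 0.002]
force: [-0.0, -0.2, 4.3]
gripper_width: 0.0186
grasp_force: 24.9
```

```bash
python3 - <<'E'
from h import *
p=r.get_obs()['eef_pos'][:2];h=np.array([.577,.036]);v=p-h;print(np.hypot(*v))
c,s=np.cos(YAW),np.sin(YAW);A=np.array([[c,s],[s,-c]])
g=np.linspace(0,1.72,21);P=np.array([R.from_euler('z',-a).apply([*v,0])[:2] for a in g])
T=(P@A.T)*1000
for k in range(4):print((T[5*k+1:5*k+6]-T[5*k]).round(0).tolist())
E
```

```text
0.1606103628505824
[[-6.0, -13.0], [-10.0, -26.0], [-14.0, -39.0], [-16.0, -52.0], [-18.0, -66.0]]
[[-0.0, -14.0], [1.0, -28.0], [3.0, -41.0], [7.0, -55.0], [12.0, -68.0]]
[[6.0, -13.0], [13.0, -25.0], [20.0, -36.0], [29.0, -47.0], [39.0, -57.0]]
[[10.0, -9.0], [22.0, -17.0], [33.0, -24.0], [46.0, -30.0], [59.0, -35.0]]
```

Converted, -66 mm / 300 = -0.22, -52 mm / 300 = -0.1733.

Request:
send_rows:
  deltas: "0 0 0 -0.02 -0.0433 0 0; 0 0 0 -0.0333 -0.0867 0 0; 0 0 0 -0.0467 -0.13 0 0; 0 0 0 -0.0533 -0.1733 0 0; 0 0 0 -0.06 -0.22 0 0"

```text
t: 3.9
eef_pos: [0.4196, -0.0016, 0.2576]
tool_rot: [3.126, 0.299, 0.0]
force: [1.6, -1.8, 4.3]
gripper_width: 0.0185
grasp_force: 24.8
```

Converted, -68 mm / 300 = -0.2267, -55 mm / 300 = -0.1833.

Request:
send_rows:
  deltas: "0 0 0 0 -0.0467 0 0; 0 0 0 0.0033 -0.0933 0 0; 0 0 0 0.01 -0.1367 0 0; 0 0 0 0.0233 -0.1833 0 0; 0 0 0 0.04 -0.2267 0 0"

```text
t: 4.32
eef_pos: [0.4182, 0.068, 0.2573]
tool_rot: [3.126, 0.301, -0.001]
force: [1.0, -3.4, 2.6]
gripper_width: 0.0185
grasp_force: 25.8
```

Converted, -57 mm / 300 = -0.19, -47 mm / 300 = -0.1567.

Request:
send_rows:
  deltas: "0 0 0 0.02 -0.0433 0 0; 0 0 0 0.0433 -0.0833 0 0; 0 0 0 0.0667 -0.12 0 0; 0 0 0 0.0967 -0.1567 0 0; 0 0 0 0.13 -0.19 0 0"

```text
t: 4.73
eef_pos: [0.4458, 0.1313, 0.2572]
tool_rot: [3.126, 0.301, -0.001]
force: [-1.4, -3.3, 2.3]
gripper_width: 0.0186
grasp_force: 27.2
```

Request:
send_rows:
  deltas: "0 0 0 0.0333 -0.03 0 0; 0 0 0 0.0733 -0.0567 0 0; 0 0 0 0.11 -0.08 0 0; 0 0 0 0.1533 -0.1 0 0; 0 0 0 0.1967 -0.1167 0 0"

```text
t: 5.15
eef_pos: [0.4971, 0.1767, 0.257]
tool_rot: [3.126, 0.301, -0.002]
force: [-0.1, -4.9, 3.4]
gripper_width: 0.0187
grasp_force: 26.9
```

Request:
send_rows:
  deltas: "0 0 0 0 0 0 0; 0 0 0 0 0 0 0.2; 0 0 0 0 0 0 0.5; 0 0 0 0 0 0 0.8; 0 0 0 0 0 0 1"

```text
t: 5.57
eef_pos: [0.4968, 0.1761, 0.2569]
tool_rot: [-3.127, -0.301, 0.002]
force: [-0.1, 0.6, 1.1]
gripper_width: 0.054
grasp_force: 0.0
```

```bash
python3 - <<'E'
from h import *
a=r.read_camera("scene")[150:330,130:310];b=r.read_camera("top")[170:320,240:390]
cv2.imwrite("pics/d.png",np.hstack([cv2.resize(a,(400,400),interpolation=2),cv2.resize(b,(400,400),interpolation=2)]))
goto(.5,-.07,.2)
E
```

```text
t 5.67 pos [0.497  0.1761 0.2571] delta mm [-44.  242.2  57.1] F [-1.5 -0.5  0.2] ang 10.99 w 0.069 gf 0.0
```

View pics/d.png

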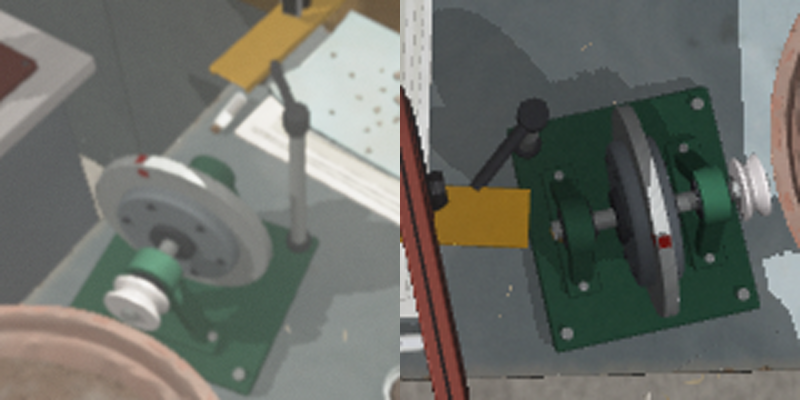

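Top half of the picture pair shows the guard swung clear to the left, with the wheel exposed and its red dot at scene (194,223) and top (339,260). Next: check the dot against the drive pose while lifting off the knob.

```bash
python3 - <<'E'
from h import *
d=tri(PM("scene"),(193.8,223),PM("top"),(338.8,260.2));print(d)
c,s=np.cos(YAW),np.sin(YAW);e=d[:2]-D;x=c*e[0]+s*e[1];y=-s*e[0]+c*e[1];z=d[2]-.128
print("local",x,y,z,np.hypot(x,z),"wheel angle deg",np.degrees(np.arctan2(x,z)))
goto(*D,.32)
E
```

```text
[ 0.46796121 -0.07479245  0.21608163]
local -0.032416375719566036 7.236964697436392e-05 0.08808162704109004 0.093857308916236 wheel angle deg -20.204954007304085
t 5.67 pos [0.497  0.1761 0.2571] delta mm [-44.  240.8 -62.9] F [-1.5 -0.5  0.2] ang 10.99 w 0.069 gf 0.0
```

Converted, -85 mm / 300 = -0.2833, -70 mm / 300 = -0.2333.

Request:
send_rows:
  deltas: "0 0 0 0 0 -0.0667 1; 0 0 0 0 0 -0.15 1; 0 0 0 0 0 -0.2333 1; 0 0 0 0 0 -0.2833 1; 0 0 0 0 0 -0.2833 1"

```text
t: 6.08
eef_pos: [0.499, 0.1764, 0.3467]
tool_rot: [-3.126, -0.301, -0.011]
force: [0.4, -0.0, -0.0]
gripper_width: 0.0854
grasp_force: 0.0
```

Request:
send_rows:
  deltas: "0 0 0 -0.0333 0.1167 0 1; 0 0 0 -0.06 0.24 0 1; 0 0 0 -0.0867 0.36 0 1; 0 0 0 -0.1133 0.4833 0 1; 0 0 0 -0.1333 0.6 0 1"

```text
t: 6.5
eef_pos: [0.4916, -0.0097, 0.341]
tool_rot: [-3.127, -0.301, 0.002]
force: [1.8, -0.8, -0.5]
gripper_width: 0.0853
grasp_force: 0.0
```

Converted, 61 mm / 300 = 0.2033, 58 mm / 300 = 0.1933.

Request:
send_rows:
  deltas: "0 0 0 -0.0033 0.1 0 1; 0 0 0 -0.01 0.1933 0 1; 0 0 0 -0.01 0.2033 0 1; 0 0 0 -0.01 0.2033 0 1; 0 0 0 -0.01 0.2033 0 1"

```text
t: 6.92
eef_pos: [0.5009, -0.0682, 0.3413]
tool_rot: [-3.126, -0.3, 0.002]
force: [-0.9, -0.6, 0.3]
gripper_width: 0.0854
grasp_force: 0.0
```

```bash
python3 - <<'E'
from h import *
goto(*D,.201)
W=PM("wrist");im=r.read_camera("wrist")
c,s=np.cos(YAW),np.sin(YAW)
for x,z in((0,.228),(-.06,.208),(.06,.208),(-.0977,.15)):
    for y in(-.007,.007):
        q=proj(W,[D[0]+c*x-s*y,D[1]+s*x+c*y,z]);print(q.round(1));cv2.circle(im,tuple(int(v) for v in q.round()),1,(0,255,0),-1)
cv2.imwrite("pics/w2.png",cv2.resize(im[60:300,180:440],None,fx=2.5,fy=2.5))
E
```

```text
t 6.92 pos [ 0.5009 -0.0682  0.3413] delta mm [ -1.    0.5 140.3] F [-0.9 -0.6  0.3] ang 10.95 w 0.0854 gf 0.0
[293.9 206.3]
[278.3 206.3]
[292.9 256.9]
[279.2 256.9]
[293.8 136.2]
[278.3 136.2]
[291.7 263.4]
[280.5 263.4]
```

View pics/w2.png

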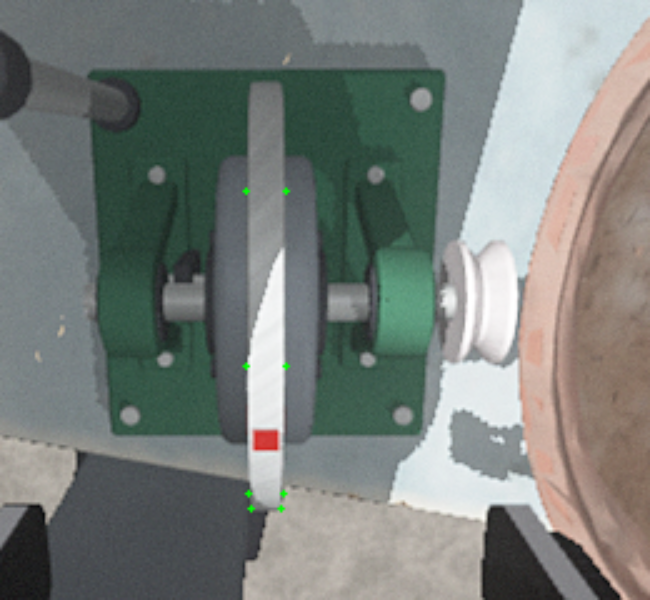

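The projected wheel edges (green) coincide with the wheel within about 1 mm, and the dot is at about (286,236) in the full frame. Descending and gripping the rim top.

Converted, 120 mm / 300 = 0.4, 115 mm / 300 = 0.3833.

Request:
send_rows:
  deltas: "0 0 0 -0.0033 0 0.1167 1; 0 0 0 -0.0033 0 0.2333 1; 0 0 0 -0.0033 0 0.3167 1; 0 0 0 -0.0033 0 0.3833 1; 0 0 0 -0.0033 0 0.4 1"
  grip_force: 50

```text
t: 7.38
eef_pos: [0.4979, -0.0665, 0.218]
tool_rot: [-3.124, -0.304, 0.01]
force: [-0.8, -0.2, 0.4]
gripper_width: 0.0851
grasp_force: 0.0
```

Converted, 20 mm / 300 = 0.0667, 10 mm / 300 = 0.0333.

Request:
send_rows:
  deltas: "0 0 0 0 0 0.0333 0.8; 0 0 0 0 0 0.0667 0.6; 0 0 0 0 0 0.0667 0.4; 0 0 0 0 0 0.0667 0.2; 0 0 0 0 0 0.0667 0"

```text
t: 7.8
eef_pos: [0.501, -0.0689, 0.2034]
tool_rot: [3.126, 0.301, 0.003]
force: [0.5, 0.6, -0.4]
gripper_width: 0.0255
grasp_force: 0.0
```

Request:
send_rows:
  deltas: "0 0 0 0 0 0 0; 0 0 0 0 0 0 0; 0 0 0 0 0 0 0; 0 0 0 0 0 0 0; 0 0 0 0 0 0 0"

```text
t: 8.22
eef_pos: [0.501, -0.068, 0.2037]
tool_rot: [-3.126, -0.301, -0.003]
force: [-0.3, 4.9, 3.8]
gripper_width: 0.013
grasp_force: 51.8
```

```bash
cat >> h.py <<'E'
def feel():
    o=r.get_obs();M=R.from_rotvec(o['tool_rot']).as_matrix();c,s=np.cos(YAW),np.sin(YAW)
    B=np.array([[c,s,0],[-s,c,0],[0,0,1]]);p=B@(o['eef_pos']-[*D,.128]);f=B@o['force'];zt=B@M[:,2];b=np.arctan2(-zt[0],-zt[2])
    print('t',round(o['t'],2),'tilt',np.degrees(b).round(1),'posang',np.degrees(np.arctan2(p[0],p[2])).round(1),'rad',np.hypot(p[0],p[2]).round(4),'y',p[1].round(4),'Ftan',(f[0]*np.cos(b)-f[2]*np.sin(b)).round(2),'Frad',(f[0]*np.sin(b)+f[2]*np.cos(b)).round(2),'Fy',f[1].round(1),'gf',round(o['grasp_force'],1),'w',round(o['gripper_width'],4))
E
python3 -c "
from h import *
feel()"
```

```text
t 8.22 tilt -0.1 posang 1.0 rad 0.0757 y 0.0004 Ftan 0.68 Frad 3.77 Fy 4.9 gf 51.8 w 0.013
```

Converted, 15.4 mm / 300 = 0.0513, 12.3 mm / 300 = 0.041, -9.6 degrees / 45 = -0.2133.

Request:
send_rows:
  deltas: "0 -0.0533 0 0.0103 0 0.0003 0; 0 -0.1067 0 0.0207 0 0.001 0; 0 -0.16 0 0.031 0 0.002 0; 0 -0.2133 0 0.041 0 0.0033 0; 0 -0.2667 0 0.0513 0 0.0053 0"

```text
t: 8.63
eef_pos: [0.5164, -0.0651, 0.2023]
tool_rot: [3.091, 0.298, -0.324]
force: [-1.3, 4.1, 4.2]
gripper_width: 0.0129
grasp_force: 51.9
```

```bash
python3 -c "
from h import *
feel()"
```

```text
t 8.63 tilt 12.0 posang 12.9 rad 0.0762 y 0.0004 Ftan -1.39 Frad 3.97 Fy 4.3 gf 51.9 w 0.0129
```

Converted, 15.4 mm / 300 = 0.0513, 12.3 mm / 300 = 0.041, -12 degrees / 45 = -0.2667.

Request:
send_rows:
  deltas: "0 -0.0533 0 0.0103 0 0.0003 0; 0 -0.1067 0 0.0207 0 0.001 0; 0 -0.16 0 0.031 0 0.002 0; 0 -0.2133 0 0.041 0 0.0033 0; 0 -0.2667 0 0.0513 0 0.0053 0"

```text
t: 9.05
eef_pos: [0.5312, -0.0621, 0.1977]
tool_rot: [3.021, 0.291, -0.64]
force: [1.1, 5.2, 5.2]
gripper_width: 0.0132
grasp_force: 52.1
```

```bash
python3 -c "
from h import *
feel()"
```

```text
t 9.05 tilt 23.9 posang 24.7 rad 0.0767 y 0.0005 Ftan -0.2 Frad 5.62 Fy 4.9 gf 52.1 w 0.0132
```

Converted, 15.4 mm / 300 = 0.0513, 12.3 mm / 300 = 0.041, -12 degrees / 45 = -0.2667.

Request:
send_rows:
  deltas: "0 -0.0533 0 0.0103 0 0.0003 0; 0 -0.1067 0 0.0207 0 0.001 0; 0 -0.16 0 0.031 0 0.002 0; 0 -0.2133 0 0.041 0 0.0033 0; 0 -0.2667 0 0.0513 0 0.0053 0"

```text
t: 9.47
eef_pos: [0.5448, -0.0596, 0.19]
tool_rot: [2.921, 0.282, -0.945]
force: [1.8, 5.0, 6.2]
gripper_width: 0.0128
grasp_force: 52.3
```

```bash
python3 -c "
from h import *
feel()"
```

```text
t 9.47 tilt 35.9 posang 36.5 rad 0.0772 y 0.0004 Ftan -1.47 Frad 6.62 Fy 4.6 gf 52.3 w 0.0128
```

Converted, -15.4 mm / 300 = -0.0513, -6.2 mm / 300 = -0.0207, 12 degrees / 45 = 0.2667.

Request:
send_rows:
  deltas: "0 0.0533 0 -0.0103 0 0.0003 0; 0 0.1067 0 -0.0207 0 0.001 0; 0 0.16 0 -0.031 0 0.002 0; 0 0.2133 0 -0.041 0 0.0033 0; 0 0.2667 0 -0.0513 0 0.0053 0"

```text
t: 9.88
eef_pos: [0.5323, -0.0619, 0.1954]
tool_rot: [3.025, 0.292, -0.63]
force: [8.3, 4.4, -6.8]
gripper_width: 0.0132
grasp_force: 53.9
```

```bash
python3 -c "
from h import *
feel()"
```

```text
t 9.88 tilt 23.5 posang 26.2 rad 0.0752 y 0.0005 Ftan 10.93 Frad -2.68 Fy 2.8 gf 53.9 w 0.0132
```

Converted, -15.4 mm / 300 = -0.0513, -12.3 mm / 300 = -0.041, 12 degrees / 45 = 0.2667.

Request:
send_rows:
  deltas: "0 0.0533 0 -0.0103 0 0.0003 0; 0 0.1067 0 -0.0207 0 0.001 0; 0 0.16 0 -0.031 0 0.002 0; 0 0.2133 0 -0.041 0 0.0033 0; 0 0.2667 0 -0.0513 0 0.0053 0"

```text
t: 10.3
eef_pos: [0.5177, -0.0647, 0.2004]
tool_rot: [3.093, 0.299, -0.312]
force: [9.4, 4.4, -9.1]
gripper_width: 0.0129
grasp_force: 53.3
```

```bash
python3 -c "
from h import *
feel()"
```

```text
t 10.3 tilt 11.5 posang 14.2 rad 0.0746 y 0.0005 Ftan 11.67 Frad -6.86 Fy 2.5 gf 53.3 w 0.0129
```

Converted, -15.4 mm / 300 = -0.0513, -12.3 mm / 300 = -0.041, 12 degrees / 45 = 0.2667.

Request:
send_rows:
  deltas: "0 0.0533 0 -0.0103 0 0.0003 0; 0 0.1067 0 -0.0207 0 0.001 0; 0 0.16 0 -0.031 0 0.002 0; 0 0.2133 0 -0.041 0 0.0033 0; 0 0.2667 0 -0.0513 0 0.0053 0"

```text
t: 10.72
eef_pos: [0.5025, -0.0677, 0.2021]
tool_rot: [-3.126, -0.301, -0.012]
force: [11.4, 4.9, -10.7]
gripper_width: 0.013
grasp_force: 52.6
```

```bash
python3 -c "
from h import *
feel()"
```

```text
t 10.72 tilt -0.5 posang 2.2 rad 0.0741 y 0.0004 Ftan 12.0 Frad -10.84 Fy 2.7 gf 52.6 w 0.013
```

Converted, -15.4 mm / 300 = -0.0513, -12.3 mm / 300 = -0.041, 12 degrees / 45 = 0.2667.

Request:
send_rows:
  deltas: "0 0.0533 0 -0.0103 0 0.0003 0; 0 0.1067 0 -0.0207 0 0.001 0; 0 0.16 0 -0.031 0 0.002 0; 0 0.2133 0 -0.041 0 0.0033 0; 0 0.2667 0 -0.0513 0 0.0053 0"

```text
t: 11.13
eef_pos: [0.4872, -0.0707, 0.2005]
tool_rot: [-3.088, -0.296, -0.336]
force: [15.6, 5.6, -15.5]
gripper_width: 0.0128
grasp_force: 51.7
```

```bash
python3 -c "
from h import *
feel()"
```

```text
t 11.13 tilt -12.4 posang -10.0 rad 0.0736 y 0.0004 Ftan 12.64 Frad -18.61 Fy 2.6 gf 51.7 w 0.0128
```

Converted, -15.4 mm / 300 = -0.0513, -12.3 mm / 300 = -0.041, 12 degrees / 45 = 0.2667.

Request:
send_rows:
  deltas: "0 0.0533 0 -0.0103 0 0.0003 0; 0 0.1067 0 -0.0207 0 0.001 0; 0 0.16 0 -0.031 0 0.002 0; 0 0.2133 0 -0.041 0 0.0033 0; 0 0.2667 0 -0.0513 0 0.0053 0"

```text
t: 11.55
eef_pos: [0.4721, -0.0737, 0.1955]
tool_rot: [-3.018, -0.288, -0.651]
force: [21.0, 4.7, -17.4]
gripper_width: 0.0128
grasp_force: 50.4
```

```bash
python3 -c "
from h import *
feel()"
```

```text
t 11.55 tilt -24.3 posang -22.6 rad 0.0732 y 0.0004 Ftan 12.39 Frad -24.71 Fy 0.6 gf 50.4 w 0.0128
```

Converted, -15.4 mm / 300 = -0.0513, -12.3 mm / 300 = -0.041, 12 degrees / 45 = 0.2667.

Request:
send_rows:
  deltas: "0 0.0533 0 -0.0103 0 0.0003 0; 0 0.1067 0 -0.0207 0 0.001 0; 0 0.16 0 -0.031 0 0.002 0; 0 0.2133 0 -0.041 0 0.0033 0; 0 0.2667 0 -0.0513 0 0.0053 0"

```text
t: 11.97
eef_pos: [0.4582, -0.0764, 0.1873]
tool_rot: [-2.916, -0.278, -0.954]
force: [29.9, 3.3, -23.0]
gripper_width: 0.0131
grasp_force: 48.8
```

```bash
python3 -c "
from h import *
feel()"
```

```text
t 11.97 tilt -36.3 posang -35.5 rad 0.0729 y 0.0004 Ftan 10.61 Frad -36.28 Fy -2.5 gf 48.8 w 0.0131
```

```bash
cat >> h.py <<'E'
def feel2():
    feel();o=r.get_obs();yh=np.array([-np.sin(YAW),np.cos(YAW),0]);a=np.array([*D,.128]);F=o['force'];T=o['torque']
    print('   Ty',(T@yh).round(3),'mom@TCP',(np.cross(o['eef_pos']-a,F)@yh+T@yh).round(3),'rxF grasp',(np.cross(o['eef_pos']-a-.019*R.from_rotvec(o['tool_rot']).as_matrix()[:,2],F)@yh).round(3))
E
python3 -c "
from h import *
feel2()"
```

```text
t 11.97 tilt -36.3 posang -35.5 rad 0.0729 y 0.0004 Ftan 10.61 Frad -36.28 Fy -2.5 gf 48.8 w 0.0131
   Ty -1.763 mom@TCP -0.955 rxF grasp 1.009
```

Converted, 15.4 mm / 300 = 0.0513, 12.3 mm / 300 = 0.041, -12 degrees / 45 = -0.2667.

Request:
send_rows:
  deltas: "0 -0.0533 0 0.0103 0 0.0003 0; 0 -0.1067 0 0.0207 0 0.001 0; 0 -0.16 0 0.031 0 0.002 0; 0 -0.2133 0 0.041 0 0.0033 0; 0 -0.2667 0 0.0513 0 0.0053 0"

```text
t: 12.38
eef_pos: [0.469, -0.0742, 0.1937]
tool_rot: [-3.022, -0.29, -0.632]
force: [-0.4, 0.8, -8.6]
gripper_width: 0.0129
grasp_force: 53.8
```

```bash
python3 -c "
from h import *
feel2()"
```

```text
t 12.38 tilt -23.6 posang -25.5 rad 0.0727 y 0.0005 Ftan -3.62 Frad -7.81 Fy 0.9 gf 53.8 w 0.0129
   Ty 0.873 mom@TCP 0.591 rxF grasp -0.35
```

Converted, 15.4 mm / 300 = 0.0513, 12.3 mm / 300 = 0.041, -12 degrees / 45 = -0.2667.

Request:
send_rows:
  deltas: "0 -0.0533 0 0.0103 0 0.0003 0; 0 -0.1067 0 0.0207 0 0.001 0; 0 -0.16 0 0.031 0 0.002 0; 0 -0.2133 0 0.041 0 0.0033 0; 0 -0.2667 0 0.0513 0 0.0053 0"

```text
t: 12.8
eef_pos: [0.4834, -0.0714, 0.1993]
tool_rot: [-3.091, -0.297, -0.314]
force: [-4.6, 1.1, -3.9]
gripper_width: 0.0131
grasp_force: 54.6
```

```bash
python3 -c "
from h import *
feel2()"
```

```text
t 12.8 tilt -11.6 posang -13.1 rad 0.0732 y 0.0004 Ftan -5.02 Frad -2.9 Fy 2.0 gf 54.6 w 0.0131
   Ty 1.165 mom@TCP 0.792 rxF grasp -0.468
```

Converted, 15.4 mm / 300 = 0.0513, 12.3 mm / 300 = 0.041, -12 degrees / 45 = -0.2667.

Request:
send_rows:
  deltas: "0 -0.0533 0 0.0103 0 0.0003 0; 0 -0.1067 0 0.0207 0 0.001 0; 0 -0.16 0 0.031 0 0.002 0; 0 -0.2133 0 0.041 0 0.0033 0; 0 -0.2667 0 0.0513 0 0.0053 0"

```text
t: 13.22
eef_pos: [0.4985, -0.0685, 0.2017]
tool_rot: [-3.126, -0.301, 0.011]
force: [-6.1, 3.0, -0.1]
gripper_width: 0.0134
grasp_force: 54.9
```

```bash
python3 -c "
from h import *
feel2()"
```

```text
t 13.22 tilt 0.4 posang -1.0 rad 0.0737 y 0.0005 Ftan -5.43 Frad -0.14 Fy 4.1 gf 54.9 w 0.0134
   Ty 1.237 mom@TCP 0.836 rxF grasp -0.504
```

Converted, 15.4 mm / 300 = 0.0513, 12.3 mm / 300 = 0.041, -12 degrees / 45 = -0.2667.

Request:
send_rows:
  deltas: "0 -0.0533 0 0.0103 0 0.0003 0; 0 -0.1067 0 0.0207 0 0.001 0; 0 -0.16 0 0.031 0 0.002 0; 0 -0.2133 0 0.041 0 0.0033 0; 0 -0.2667 0 0.0513 0 0.0053 0"

```text
t: 13.63
eef_pos: [0.5139, -0.0655, 0.2009]
tool_rot: [3.09, 0.297, -0.335]
force: [-6.4, 2.8, 1.4]
gripper_width: 0.0131
grasp_force: 55.0
```

```bash
python3 -c "
from h import *
feel2()"
```

```text
t 13.63 tilt 12.4 posang 11.2 rad 0.0743 y 0.0005 Ftan -5.88 Frad 0.1 Fy 4.0 gf 55.0 w 0.0131
   Ty 1.228 mom@TCP 0.791 rxF grasp -0.549
```

Converted, 15.4 mm / 300 = 0.0513, 12.3 mm / 300 = 0.041, -12 degrees / 45 = -0.2667.

Request:
send_rows:
  deltas: "0 -0.0533 0 0.0103 0 0.0003 0; 0 -0.1067 0 0.0207 0 0.001 0; 0 -0.16 0 0.031 0 0.002 0; 0 -0.2133 0 0.041 0 0.0033 0; 0 -0.2667 0 0.0513 0 0.0053 0"

```text
t: 14.05
eef_pos: [0.5286, -0.0627, 0.1968]
tool_rot: [3.019, 0.29, -0.651]
force: [-6.0, 1.7, 3.1]
gripper_width: 0.0127
grasp_force: 55.1
```

```bash
python3 -c "
from h import *
feel2()"
```

```text
t 14.05 tilt 24.3 posang 23.2 rad 0.0748 y 0.0005 Ftan -6.36 Frad 0.56 Fy 2.8 gf 55.1 w 0.0127
   Ty 1.301 mom@TCP 0.827 rxF grasp -0.595
```

Converted, 15.4 mm / 300 = 0.0513, 3.1 mm / 300 = 0.0103, -12 degrees / 45 = -0.2667.

Request:
send_rows:
  deltas: "0 -0.0533 0 0.0103 0 0.0003 0; 0 -0.1067 0 0.0207 0 0.001 0; 0 -0.16 0 0.031 0 0.002 0; 0 -0.2133 0 0.041 0 0.0033 0; 0 -0.2667 0 0.0513 0 0.0053 0"

```text
t: 14.47
eef_pos: [0.5421, -0.06, 0.1896]
tool_rot: [2.917, 0.28, -0.957]
force: [-5.8, 3.4, 5.0]
gripper_width: 0.0133
grasp_force: 55.2
```

```bash
python3 -c "
from h import *
feel2()"
```

```text
t 14.47 tilt 36.3 posang 35.0 rad 0.0752 y 0.0005 Ftan -7.08 Frad 1.02 Fy 4.4 gf 55.2 w 0.0133
   Ty 1.351 mom@TCP 0.821 rxF grasp -0.665
```

Converted, -15.4 mm / 300 = -0.0513, -12.3 mm / 300 = -0.041, 12 degrees / 45 = 0.2667.

Request:
send_rows:
  deltas: "0 0.0533 0 -0.0103 0 0.0003 0; 0 0.1067 0 -0.0207 0 0.001 0; 0 0.16 0 -0.031 0 0.002 0; 0 0.2133 0 -0.041 0 0.0033 0; 0 0.2667 0 -0.0513 0 0.0053 0"

```text
t: 14.88
eef_pos: [0.5308, -0.0622, 0.1941]
tool_rot: [3.024, 0.292, -0.636]
force: [4.4, 2.3, -12.7]
gripper_width: 0.0131
grasp_force: 56.8
```

```bash
python3 -c "
from h import *
feel2()"
```

```text
t 14.88 tilt 23.8 posang 25.6 rad 0.0733 y 0.0005 Ftan 9.49 Frad -9.74 Fy 1.4 gf 56.8 w 0.0131
   Ty -1.742 mom@TCP -1.024 rxF grasp 0.898
```

Converted, -15.4 mm / 300 = -0.0513, -12.3 mm / 300 = -0.041, 12 degrees / 45 = 0.2667.

Request:
send_rows:
  deltas: "0 0.0533 0 -0.0103 0 0.0003 0; 0 0.1067 0 -0.0207 0 0.001 0; 0 0.16 0 -0.031 0 0.002 0; 0 0.2133 0 -0.041 0 0.0033 0; 0 0.2667 0 -0.0513 0 0.0053 0"

```text
t: 15.3
eef_pos: [0.5165, -0.065, 0.1988]
tool_rot: [3.093, 0.298, -0.318]
force: [7.9, 3.6, -16.1]
gripper_width: 0.0129
grasp_force: 56.1
```

```bash
python3 -c "
from h import *
feel2()"
```

```text
t 15.3 tilt 11.7 posang 13.5 rad 0.0728 y 0.0005 Ftan 11.49 Frad -14.01 Fy 2.0 gf 56.1 w 0.0129
   Ty -2.031 mom@TCP -1.163 rxF grasp 1.086
```

Converted, -15.4 mm / 300 = -0.0513, -12.3 mm / 300 = -0.041, 12 degrees / 45 = 0.2667.

Request:
send_rows:
  deltas: "0 0.0533 0 -0.0103 0 0.0003 0; 0 0.1067 0 -0.0207 0 0.001 0; 0 0.16 0 -0.031 0 0.002 0; 0 0.2133 0 -0.041 0 0.0033 0; 0 0.2667 0 -0.0513 0 0.0053 0"

```text
t: 15.72
eef_pos: [0.5014, -0.0679, 0.2003]
tool_rot: [-3.125, -0.301, -0.008]
force: [12.4, 3.2, -20.5]
gripper_width: 0.0131
grasp_force: 55.1
```

```bash
python3 -c "
from h import *
feel2()"
```

```text
t 15.72 tilt -0.3 posang 1.4 rad 0.0723 y 0.0005 Ftan 12.7 Frad -20.54 Fy 0.8 gf 55.1 w 0.0131
   Ty -2.394 mom@TCP -1.434 rxF grasp 1.202
```

Converted, -15.4 mm / 300 = -0.0513, -12.3 mm / 300 = -0.041, 12 degrees / 45 = 0.2667.

Request:
send_rows:
  deltas: "0 0.0533 0 -0.0103 0 0.0003 0; 0 0.1067 0 -0.0207 0 0.001 0; 0 0.16 0 -0.031 0 0.002 0; 0 0.2133 0 -0.041 0 0.0033 0; 0 0.2667 0 -0.0513 0 0.0053 0"

```text
t: 16.13
eef_pos: [0.4861, -0.0709, 0.1985]
tool_rot: [-3.088, -0.296, -0.331]
force: [19.8, 2.2, -25.2]
gripper_width: 0.0132
grasp_force: 53.7
```

```bash
python3 -c "
from h import *
feel2()"
```

```text
t 16.13 tilt -12.3 posang -11.2 rad 0.0718 y 0.0005 Ftan 14.06 Frad -28.83 Fy -1.6 gf 53.7 w 0.0132
   Ty -2.397 mom@TCP -1.347 rxF grasp 1.317
```

Converted, -15.4 mm / 300 = -0.0513, -12.3 mm / 300 = -0.041, 12 degrees / 45 = 0.2667.

Request:
send_rows:
  deltas: "0 0.0533 0 -0.0103 0 0.0003 0; 0 0.1067 0 -0.0207 0 0.001 0; 0 0.16 0 -0.031 0 0.002 0; 0 0.2133 0 -0.041 0 0.0033 0; 0 0.2667 0 -0.0513 0 0.0053 0"

```text
t: 16.55
eef_pos: [0.471, -0.0738, 0.1933]
tool_rot: [-3.018, -0.287, -0.646]
force: [28.4, 1.8, -31.7]
gripper_width: 0.0128
grasp_force: 51.5
```

```bash
python3 -c "
from h import *
feel2()"
```

```text
t 16.55 tilt -24.2 posang -24.2 rad 0.0716 y 0.0005 Ftan 12.79 Frad -40.51 Fy -3.7 gf 51.5 w 0.0128
   Ty -1.968 mom@TCP -1.052 rxF grasp 1.159
```

```bash
cat >> h.py <<'E'
def to(b,rho=.075):
    b=np.radians(b);o=r.get_obs();M=R.from_rotvec(o['tool_rot']);w=R.from_euler('z',YAW)
    p=w.apply([rho*np.sin(b),0,rho*np.cos(b)])+[*D,.128]
    T=w*R.from_euler('y',b)*R.from_euler('x',np.pi)
    print('to: rot deg',np.degrees((M.inv()*T).as_rotvec()).round(2),'mm',(M.inv().apply(p-o['eef_pos'])*1000).round(1))
E
```

Request:
send_rows:
  deltas: "0 0 0 0 0 0 0.2; 0 0 0 0 0 0 0.4; 0 0 0 0 0 0 0.4; 0 0 0 0 0 0 0.4; 0 0 0 0 0 0 0.4"
  grip_force: 30

```text
t: 16.97
eef_pos: [0.4715, -0.0748, 0.1973]
tool_rot: [-3.021, -0.292, -0.644]
force: [-0.4, 0.2, 0.6]
gripper_width: 0.0342
grasp_force: 0.0
```

```bash
python3 -c "
from h import *
feel2();to(-24)"
```

```text
t 16.97 tilt -24.1 posang -22.7 rad 0.0751 y -0.0006 Ftan -0.05 Frad 0.71 Fy 0.2 gf 0.0 w 0.0342
   Ty 0.145 mom@TCP 0.14 rxF grasp -0.006
to: rot deg [ 0.05 -0.06  0.07] mm [-1.7 -0.6  0.1]
```

Converted, -1.7 mm / 300 = -0.0057, -0.8 mm / 300 = -0.0027.

Request:
send_rows:
  deltas: "0 0 0 -0.0057 -0.0027 0 0.3; 0 0 0 -0.0057 -0.0027 0 0.2; 0 0 0 -0.0057 -0.0027 0 0; 0 0 0 -0.0057 -0.0027 0 0; 0 0 0 -0.0057 -0.0027 0 0"

```text
t: 17.38
eef_pos: [0.4692, -0.0742, 0.1958]
tool_rot: [-3.021, -0.291, -0.642]
force: [-1.2, -0.7, 1.8]
gripper_width: 0.0139
grasp_force: 32.4
```

```bash
python3 -c "
from h import *
feel2()"
```

```text
t 17.38 tilt -24.0 posang -24.6 rad 0.0745 y 0.0005 Ftan -0.47 Frad 2.23 Fy -0.5 gf 32.4 w 0.0139
   Ty 0.351 mom@TCP 0.317 rxF grasp -0.042
```

Converted, 15.6 mm / 300 = 0.052, 12.5 mm / 300 = 0.0417, -12 degrees / 45 = -0.2667.

Request:
send_rows:
  deltas: "0 -0.0533 0 0.0103 0 0.0003 0; 0 -0.1067 0 0.021 0 0.001 0; 0 -0.16 0 0.0313 0 0.002 0; 0 -0.2133 0 0.0417 0 0.0033 0; 0 -0.2667 0 0.052 0 0.0053 0"

```text
t: 17.8
eef_pos: [0.4838, -0.0713, 0.2012]
tool_rot: [-3.091, -0.298, -0.321]
force: [-5.4, 0.8, 7.3]
gripper_width: 0.0134
grasp_force: 33.2
```

```bash
python3 -c "
from h import *
feel2()"
```

```text
t 17.8 tilt -11.9 posang -12.5 rad 0.075 y 0.0005 Ftan -3.55 Frad 8.16 Fy 1.8 gf 33.2 w 0.0134
   Ty 0.777 mom@TCP 0.517 rxF grasp -0.327
```

Converted, 15.6 mm / 300 = 0.052, 12.5 mm / 300 = 0.0417, -12 degrees / 45 = -0.2667.

Request:
send_rows:
  deltas: "0 -0.0533 0 0.0103 0 0.0003 0; 0 -0.1067 0 0.021 0 0.001 0; 0 -0.16 0 0.0313 0 0.002 0; 0 -0.2133 0 0.0417 0 0.0033 0; 0 -0.2667 0 0.052 0 0.0053 0"

```text
t: 18.22
eef_pos: [0.4993, -0.0683, 0.2035]
tool_rot: [3.126, 0.301, -0.003]
force: [-4.5, 0.6, 9.7]
gripper_width: 0.0134
grasp_force: 33.5
```

```bash
python3 -c "
from h import *
feel2()"
```

```text
t 18.22 tilt 0.1 posang -0.3 rad 0.0755 y 0.0005 Ftan -4.28 Frad 9.71 Fy 1.5 gf 33.5 w 0.0134
   Ty 0.905 mom@TCP 0.587 rxF grasp -0.399
```

Converted, 15.6 mm / 300 = 0.052, 12.5 mm / 300 = 0.0417, -12 degrees / 45 = -0.2667.

Request:
send_rows:
  deltas: "0 -0.0533 0 0.0103 0 0.0003 0; 0 -0.1067 0 0.021 0 0.001 0; 0 -0.16 0 0.0313 0 0.002 0; 0 -0.2133 0 0.0417 0 0.0033 0; 0 -0.2667 0 0.052 0 0.0053 0"

```text
t: 18.63
eef_pos: [0.5149, -0.0653, 0.2024]
tool_rot: [3.089, 0.297, -0.327]
force: [-2.3, 0.6, 11.8]
gripper_width: 0.0134
grasp_force: 33.6
```

```bash
python3 -c "
from h import *
feel2()"
```

```text
t 18.63 tilt 12.1 posang 11.8 rad 0.076 y 0.0005 Ftan -4.56 Frad 11.07 Fy 1.0 gf 33.6 w 0.0134
   Ty 0.875 mom@TCP 0.533 rxF grasp -0.428
```

Converted, 15.6 mm / 300 = 0.052, 12.5 mm / 300 = 0.0417, -12 degrees / 45 = -0.2667.

Request:
send_rows:
  deltas: "0 -0.0533 0 0.0103 0 0.0003 0; 0 -0.1067 0 0.021 0 0.001 0; 0 -0.16 0 0.0313 0 0.002 0; 0 -0.2133 0 0.0417 0 0.0033 0; 0 -0.2667 0 0.052 0 0.0053 0"

```text
t: 19.05
eef_pos: [0.53, -0.0624, 0.198]
tool_rot: [3.02, 0.29, -0.642]
force: [0.2, 1.3, 11.4]
gripper_width: 0.0134
grasp_force: 33.6
```

```bash
python3 -c "
from h import *
feel2()"
```

```text
t 19.05 tilt 24.0 posang 23.8 rad 0.0765 y 0.0005 Ftan -4.19 Frad 10.6 Fy 1.2 gf 33.6 w 0.0134
   Ty 0.818 mom@TCP 0.501 rxF grasp -0.397
```

Converted, 15.6 mm / 300 = 0.052, 12.5 mm / 300 = 0.0417, -12 degrees / 45 = -0.2667.

Request:
send_rows:
  deltas: "0 -0.0533 0 0.0103 0 0.0003 0; 0 -0.1067 0 0.021 0 0.001 0; 0 -0.16 0 0.0313 0 0.002 0; 0 -0.2133 0 0.0417 0 0.0033 0; 0 -0.2667 0 0.052 0 0.0053 0"

```text
t: 19.47
eef_pos: [0.5436, -0.0597, 0.1906]
tool_rot: [2.919, 0.28, -0.947]
force: [2.9, 0.7, 12.7]
gripper_width: 0.013
grasp_force: 33.9
```

```bash
python3 -c "
from h import *
feel2()"
```

```text
t 19.47 tilt 36.0 posang 35.6 rad 0.0769 y 0.0005 Ftan -5.05 Frad 12.01 Fy 0.1 gf 33.9 w 0.013
   Ty 0.902 mom@TCP 0.52 rxF grasp -0.478
```

Request:
send_rows:
  deltas: "0 0 0 0 0 0 0.3; 0 0 0 0 0 0 0.4; 0 0 0 0 0 0 0.4; 0 0 0 0 0 0 0.4; 0 0 0 0 0 0 0.4"

```text
t: 19.88
eef_pos: [0.5421, -0.0599, 0.188]
tool_rot: [2.92, 0.281, -0.948]
force: [0.6, -0.2, -0.1]
gripper_width: 0.034
grasp_force: 0.0
```

```bash
python3 -c "
from h import *
feel2()"
```

```text
t 19.88 tilt 36.0 posang 35.8 rad 0.0739 y 0.0006 Ftan 0.5 Frad 0.2 Fy -0.3 gf 0.0 w 0.034
   Ty -0.244 mom@TCP -0.207 rxF grasp 0.046
```

Converted, -37.5 mm / 300 = -0.125, -30.5 mm / 300 = -0.1017, 30 degrees / 45 = 0.6667.

Request:
send_rows:
  deltas: "0 0.1333 0 -0.026 0 0.0013 0.4; 0 0.2667 0 -0.052 0 0.0053 0.4; 0 0.4 0 -0.0773 0 0.0123 0.4; 0 0.5333 0 -0.1017 0 0.0217 0.4; 0 0.6667 0 -0.125 0 0.0333 0.4"

```text
t: 20.3
eef_pos: [0.5071, -0.0669, 0.203]
tool_rot: [3.113, 0.299, -0.152]
force: [0.1, -0.2, 0.2]
gripper_width: 0.0342
grasp_force: 0.0
```

Converted, -37.5 mm / 300 = -0.125, -30.5 mm / 300 = -0.1017, 30 degrees / 45 = 0.6667.

Request:
send_rows:
  deltas: "0 0.1333 0 -0.026 0 0.0013 0.4; 0 0.2667 0 -0.052 0 0.0053 0.4; 0 0.4 0 -0.0773 0 0.0123 0.4; 0 0.5333 0 -0.1017 0 0.0217 0.4; 0 0.6667 0 -0.125 0 0.0333 0.4"

```text
t: 20.72
eef_pos: [0.4693, -0.0743, 0.197]
tool_rot: [-3.021, -0.291, -0.654]
force: [-1.7, -0.6, 0.4]
gripper_width: 0.0338
grasp_force: 0.0
```

Request:
send_rows:
  deltas: "0 0 0 0 0 0 0.4; 0 0 0 0 0 0 0.4; 0 0 0 0 0 0 0.4; 0 0 0 0 0 0 0.4; 0 0 0 0 0 0 0.4"

```text
t: 21.13
eef_pos: [0.4708, -0.0743, 0.1973]
tool_rot: [-3.021, -0.293, -0.643]
force: [0.6, -0.2, -0.9]
gripper_width: 0.034
grasp_force: 0.0
```

```bash
python3 -c "
from h import *
feel2();to(-24)"
```

```text
t 21.13 tilt -24.0 posang -23.1 rad 0.0753 y 0.0 Ftan 0.12 Frad -1.07 Fy -0.3 gf 0.0 w 0.034
   Ty 0.189 mom@TCP 0.2 rxF grasp 0.013
to: rot deg [ 0.02 -0.03  0.11] mm [-1.2  0.   0.3]
```

Converted, -1.2 mm / 300 = -0.004, -0.5 mm / 300 = -0.0017.

Request:
send_rows:
  deltas: "0 0 0 -0.004 -0.0017 0 0.3; 0 0 0 -0.004 -0.0017 0 0.2; 0 0 0 -0.004 -0.0017 0 0; 0 0 0 -0.004 -0.0017 0 0; 0 0 0 -0.004 -0.0017 0 0"

```text
t: 21.55
eef_pos: [0.4687, -0.0742, 0.1956]
tool_rot: [-3.021, -0.29, -0.644]
force: [5.9, -3.0, -3.2]
gripper_width: 0.0134
grasp_force: 33.9
```

```bash
cat >> h.py <<'E'
def N(x=.246):
    v=[]
    o=r.get_obs();M=R.from_rotvec(o['tool_rot']).as_matrix();w=R.from_euler('z',-YAW)
    f=w.apply(o['force']);T=w.apply(o['torque'])[1];zt=w.apply(M[:,2]);b=np.arctan2(-zt[0],-zt[2])
    ft=f[0]*np.cos(b)-f[2]*np.sin(b);fr=f[0]*np.sin(b)+f[2]*np.cos(b)
    print('t %.2f tilt %.1f Ft %.2f Fr %.1f Tc %.3f N %.3f gf %.0f'%(o['t'],np.degrees(b),ft,fr,T+.42*np.sin(b),x*ft+T+.42*np.sin(b),o['grasp_force']))
E
python3 -c "
from h import *
N()"
```

```text
t 21.55 tilt -24.1 Ft 3.42 Fr -5.0 Tc -0.302 N 0.540 gf 34
```

Converted, 15.6 mm / 300 = 0.052, 12.5 mm / 300 = 0.0417, -12 degrees / 45 = -0.2667.

Request:
send_rows:
  deltas: "0 -0.0533 0 0.0103 0 0.0003 0; 0 -0.1067 0 0.021 0 0.001 0; 0 -0.16 0 0.0313 0 0.002 0; 0 -0.2133 0 0.0417 0 0.0033 0; 0 -0.2667 0 0.052 0 0.0053 0"

```text
t: 21.97
eef_pos: [0.4832, -0.0714, 0.2011]
tool_rot: [-3.092, -0.298, -0.323]
force: [-2.6, -2.5, 5.6]
gripper_width: 0.0133
grasp_force: 35.4
```

```bash
python3 -c "
from h import *
N()"
```

```text
t 21.97 tilt -11.9 Ft -1.83 Fr 6.1 Tc 0.401 N -0.050 gf 35
```

Converted, 15.6 mm / 300 = 0.052, 12.5 mm / 300 = 0.0417, -12 degrees / 45 = -0.2667.

Request:
send_rows:
  deltas: "0 -0.0533 0 0.0103 0 0.0003 0; 0 -0.1067 0 0.021 0 0.001 0; 0 -0.16 0 0.0313 0 0.002 0; 0 -0.2133 0 0.0417 0 0.0033 0; 0 -0.2667 0 0.052 0 0.0053 0"

```text
t: 22.38
eef_pos: [0.4986, -0.0684, 0.2035]
tool_rot: [3.125, 0.301, -0.002]
force: [-3.5, -1.4, 10.2]
gripper_width: 0.0136
grasp_force: 35.9
```

```bash
python3 -c "
from h import *
N()"
```

```text
t 22.38 tilt 0.1 Ft -3.75 Fr 10.2 Tc 0.742 N -0.180 gf 36
```

Converted, 15.6 mm / 300 = 0.052, 12.5 mm / 300 = 0.0417, -12 degrees / 45 = -0.2667.

Request:
send_rows:
  deltas: "0 -0.0533 0 0.0103 0 0.0003 0; 0 -0.1067 0 0.021 0 0.001 0; 0 -0.16 0 0.0313 0 0.002 0; 0 -0.2133 0 0.0417 0 0.0033 0; 0 -0.2667 0 0.052 0 0.0053 0"

```text
t: 22.8
eef_pos: [0.5142, -0.0654, 0.2026]
tool_rot: [3.088, 0.297, -0.326]
force: [-1.7, -1.3, 11.2]
gripper_width: 0.0135
grasp_force: 36.2
```

```bash
python3 -c "
from h import *
N()"
```

```text
t 22.80 tilt 12.1 Ft -4.26 Fr 10.6 Tc 0.944 N -0.103 gf 36
```

Converted, 15.6 mm / 300 = 0.052, 12.5 mm / 300 = 0.0417, -12 degrees / 45 = -0.2667.

Request:
send_rows:
  deltas: "0 -0.0533 0 0.0103 0 0.0003 0; 0 -0.1067 0 0.021 0 0.001 0; 0 -0.16 0 0.0313 0 0.002 0; 0 -0.2133 0 0.0417 0 0.0033 0; 0 -0.2667 0 0.052 0 0.0053 0"

```text
t: 23.22
eef_pos: [0.5291, -0.0625, 0.1985]
tool_rot: [3.019, 0.29, -0.642]
force: [0.3, -1.7, 15.0]
gripper_width: 0.0135
grasp_force: 36.4
```

```bash
python3 -c "
from h import *
N()"
```

```text
t 23.22 tilt 24.0 Ft -6.15 Fr 13.6 Tc 1.146 N -0.366 gf 36
```

Converted, 15.6 mm / 300 = 0.052, 12.5 mm / 300 = 0.0417, -12 degrees / 45 = -0.2667.

Request:
send_rows:
  deltas: "0 -0.0533 0 0.0103 0 0.0003 0; 0 -0.1067 0 0.021 0 0.001 0; 0 -0.16 0 0.0313 0 0.002 0; 0 -0.2133 0 0.0417 0 0.0033 0; 0 -0.2667 0 0.052 0 0.0053 0"

```text
t: 23.63
eef_pos: [0.5428, -0.0599, 0.1913]
tool_rot: [2.918, 0.279, -0.946]
force: [3.3, -1.3, 15.7]
gripper_width: 0.0131
grasp_force: 36.7
```

```bash
python3 -c "
from h import *
N()"
```

```text
t 23.63 tilt 36.0 Ft -6.82 Fr 14.5 Tc 1.275 N -0.402 gf 37
```

Converted, -15.6 mm / 300 = -0.052, -12.5 mm / 300 = -0.0417, 12 degrees / 45 = 0.2667.

Request:
send_rows:
  deltas: "0 0.0533 0 -0.0103 0 0.0003 0; 0 0.1067 0 -0.021 0 0.001 0; 0 0.16 0 -0.0313 0 0.002 0; 0 0.2133 0 -0.0417 0 0.0033 0; 0 0.2667 0 -0.052 0 0.0053 0"

```text
t: 24.05
eef_pos: [0.5306, -0.0623, 0.1953]
tool_rot: [3.022, 0.291, -0.629]
force: [7.8, -1.8, -3.7]
gripper_width: 0.0136
grasp_force: 37.6
```

```bash
python3 -c "
from h import *
N()"
```

```text
t 24.05 tilt 23.5 Ft 8.23 Fr -0.5 Tc -1.690 N 0.335 gf 38
```

Converted, -15.6 mm / 300 = -0.052, -12.5 mm / 300 = -0.0417, 12 degrees / 45 = 0.2667.

Request:
send_rows:
  deltas: "0 0.0533 0 -0.0103 0 0.0003 0; 0 0.1067 0 -0.021 0 0.001 0; 0 0.16 0 -0.0313 0 0.002 0; 0 0.2133 0 -0.0417 0 0.0033 0; 0 0.2667 0 -0.052 0 0.0053 0"

```text
t: 24.47
eef_pos: [0.516, -0.0651, 0.2]
tool_rot: [3.091, 0.298, -0.312]
force: [10.7, -2.5, -7.7]
gripper_width: 0.0133
grasp_force: 36.7
```

```bash
python3 -c "
from h import *
N()"
```

```text
t 24.47 tilt 11.5 Ft 11.38 Fr -5.5 Tc -2.041 N 0.758 gf 37
```

Converted, -15.6 mm / 300 = -0.052, -12.5 mm / 300 = -0.0417, 12 degrees / 45 = 0.2667.

Request:
send_rows:
  deltas: "0 0.0533 0 -0.0103 0 0.0003 0; 0 0.1067 0 -0.021 0 0.001 0; 0 0.16 0 -0.0313 0 0.002 0; 0 0.2133 0 -0.0417 0 0.0033 0; 0 0.2667 0 -0.052 0 0.0053 0"

```text
t: 24.88
eef_pos: [0.5004, -0.0681, 0.2013]
tool_rot: [3.126, 0.301, 0.012]
force: [14.2, -2.9, -13.5]
gripper_width: 0.0133
grasp_force: 35.6
```

```bash
python3 -c "
from h import *
N()"
```

```text
t 24.88 tilt -0.4 Ft 13.27 Fr -13.6 Tc -2.267 N 0.998 gf 36
```

Converted, 15.6 mm / 300 = 0.052, 12.5 mm / 300 = 0.0417, -12 degrees / 45 = -0.2667.

Request:
send_rows:
  deltas: "0 -0.0533 0 0.0103 0 0.0003 0; 0 -0.1067 0 0.021 0 0.001 0; 0 -0.16 0 0.0313 0 0.002 0; 0 -0.2133 0 0.0417 0 0.0033 0; 0 -0.2667 0 0.052 0 0.0053 0"

```text
t: 25.3
eef_pos: [0.5129, -0.0657, 0.2006]
tool_rot: [3.088, 0.296, -0.331]
force: [-2.6, -3.7, 2.6]
gripper_width: 0.0134
grasp_force: 37.8
```

```bash
python3 -c "
from h import *
N()"
```

```text
t 25.30 tilt 12.2 Ft -3.77 Fr 1.8 Tc 0.630 N -0.296 gf 38
```

Converted, 15.6 mm / 300 = 0.052, 12.5 mm / 300 = 0.0417, -12 degrees / 45 = -0.2667.

Request:
send_rows:
  deltas: "0 -0.0533 0 0.0103 0 0.0003 0; 0 -0.1067 0 0.021 0 0.001 0; 0 -0.16 0 0.0313 0 0.002 0; 0 -0.2133 0 0.0417 0 0.0033 0; 0 -0.2667 0 0.052 0 0.0053 0"

```text
t: 25.72
eef_pos: [0.5276, -0.0628, 0.1966]
tool_rot: [3.018, 0.289, -0.648]
force: [-3.0, -3.6, 7.3]
gripper_width: 0.0131
grasp_force: 38.2
```

```bash
python3 -c "
from h import *
N()"
```

```text
t 25.72 tilt 24.3 Ft -6.33 Fr 5.2 Tc 1.132 N -0.426 gf 38
```

Converted, 15.6 mm / 300 = 0.052, 12.5 mm / 300 = 0.0417, -12 degrees / 45 = -0.2667.

Request:
send_rows:
  deltas: "0 -0.0533 0 0.0103 0 0.0003 0; 0 -0.1067 0 0.021 0 0.001 0; 0 -0.16 0 0.0313 0 0.002 0; 0 -0.2133 0 0.0417 0 0.0033 0; 0 -0.2667 0 0.052 0 0.0053 0"

```text
t: 26.13
eef_pos: [0.5412, -0.0602, 0.1897]
tool_rot: [2.916, 0.279, -0.954]
force: [-1.8, -3.7, 10.8]
gripper_width: 0.0135
grasp_force: 38.4
```

```bash
python3 -c "
from h import *
N()"
```

```text
t 26.13 tilt 36.2 Ft -8.43 Fr 7.2 Tc 1.551 N -0.522 gf 38
```

Request:
send_rows:
  deltas: "0 0 0 0 0 0 0.3; 0 0 0 0 0 0 0.4; 0 0 0 0 0 0 0.4; 0 0 0 0 0 0 0.4; 0 0 0 0 0 0 0.4"

```text
t: 26.55
eef_pos: [0.5413, -0.0594, 0.1882]
tool_rot: [2.92, 0.281, -0.947]
force: [0.2, -0.3, 0.9]
gripper_width: 0.0341
grasp_force: 0.0
```

```bash
python3 -c "
from h import *
N();feel();to(0)"
```

```text
t 26.55 tilt 35.9 Ft -0.45 Fr 0.8 Tc -0.023 N -0.133 gf 0
t 26.55 tilt 35.9 posang 35.2 rad 0.0737 y 0.0012 Ftan -0.45 Frad 0.79 Fy -0.3 gf 0.0 w 0.0341
to: rot deg [1.000e-02 3.595e+01 3.000e-02] mm [-43.1   1.2  13. ]
```

Converted, -37.5 mm / 300 = -0.125, -30.5 mm / 300 = -0.1017, 30 degrees / 45 = 0.6667.

Request:
send_rows:
  deltas: "0 0.1333 0 -0.026 0 0.0013 0.4; 0 0.2667 0 -0.052 0 0.0053 0.4; 0 0.4 0 -0.0773 0 0.0123 0.4; 0 0.5333 0 -0.1017 0 0.0217 0.4; 0 0.6667 0 -0.125 0 0.0333 0.4"

```text
t: 26.97
eef_pos: [0.5062, -0.0665, 0.2032]
tool_rot: [3.113, 0.299, -0.151]
force: [-0.4, -0.1, 0.9]
gripper_width: 0.0343
grasp_force: 0.0
```

Converted, -7.8 mm / 300 = -0.026, 0.4 mm / 300 = 0.0013, 6 degrees / 45 = 0.1333.

Request:
send_rows:
  deltas: "0 0.1333 0 -0.026 0 0.0013 0.4; 0 0.1333 0 -0.026 0 0.0013 0.4; 0 0.1333 0 -0.026 0 0.0013 0.4; 0 0.1333 0 -0.026 0 0.0013 0.4; 0 0.1333 0 -0.026 0 0.0013 0.4"

```text
t: 27.38
eef_pos: [0.4995, -0.0681, 0.2031]
tool_rot: [3.126, 0.301, 0.001]
force: [0.3, 0.3, 0.4]
gripper_width: 0.0342
grasp_force: 0.0
```

```bash
python3 -c "
from h import *
N();feel();to(0)"
```

```text
t 27.38 tilt -0.0 Ft 0.31 Fr 0.4 Tc 0.024 N 0.100 gf 0
t 27.38 tilt -0.0 posang -0.2 rad 0.0751 y 0.0007 Ftan 0.31 Frad 0.36 Fy 0.2 gf 0.0 w 0.0342
to: rot deg [ 0.04 -0.03  0.04] mm [0.2 0.7 0.1]
```

Request:
send_rows:
  deltas: "0 0 0 0 0 0 0.3; 0 0 0 0 0 0 0.2; 0 0 0 0 0 0 0; 0 0 0 0 0 0 0; 0 0 0 0 0 0 0"

```text
t: 27.8
eef_pos: [0.4991, -0.0683, 0.2021]
tool_rot: [3.126, 0.301, 0.002]
force: [5.3, -3.4, -2.4]
gripper_width: 0.0132
grasp_force: 34.0
```

Converted, 15.6 mm / 300 = 0.052, 12.5 mm / 300 = 0.0417, -2.4 degrees / 45 = -0.0533.

Request:
send_rows:
  deltas: "0 -0.0533 0 0.0103 0 0.0003 0; 0 -0.1067 0 0.021 0 0.001 0; 0 -0.16 0 0.0313 0 0.002 0; 0 -0.2133 0 0.0417 0 0.0033 0; 0 -0.2667 0 0.052 0 0.0053 0"

```text
t: 28.22
eef_pos: [0.5136, -0.0655, 0.2013]
tool_rot: [3.088, 0.297, -0.329]
force: [-2.3, -3.4, 3.9]
gripper_width: 0.0131
grasp_force: 35.0
```

```bash
python3 -c "
from h import *
N()"
```

```text
t 28.22 tilt 12.2 Ft -3.64 Fr 3.2 Tc 0.451 N -0.444 gf 35
```

Converted, 15.6 mm / 300 = 0.052, 12.5 mm / 300 = 0.0417, -12 degrees / 45 = -0.2667.

Request:
send_rows:
  deltas: "0 -0.0533 0 0.0103 0 0.0003 0; 0 -0.1067 0 0.021 0 0.001 0; 0 -0.16 0 0.0313 0 0.002 0; 0 -0.2133 0 0.0417 0 0.0033 0; 0 -0.2667 0 0.052 0 0.0053 0"

```text
t: 28.63
eef_pos: [0.5283, -0.0627, 0.1973]
tool_rot: [3.018, 0.29, -0.646]
force: [-2.0, -2.3, 8.7]
gripper_width: 0.0136
grasp_force: 35.3
```

```bash
python3 -c "
from h import *
N()"
```

```text
t 28.63 tilt 24.2 Ft -5.75 Fr 7.0 Tc 0.743 N -0.671 gf 35
```

Converted, 15.6 mm / 300 = 0.052, 12.5 mm / 300 = 0.0417, -12 degrees / 45 = -0.2667.

Request:
send_rows:
  deltas: "0 -0.0533 0 0.0103 0 0.0003 0; 0 -0.1067 0 0.021 0 0.001 0; 0 -0.16 0 0.0313 0 0.002 0; 0 -0.2133 0 0.0417 0 0.0033 0; 0 -0.2667 0 0.052 0 0.0053 0"

```text
t: 29.05
eef_pos: [0.5419, -0.06, 0.1902]
tool_rot: [2.917, 0.279, -0.951]
force: [-0.2, -3.6, 10.9]
gripper_width: 0.0133
grasp_force: 35.6
```

```bash
python3 -c "
from h import *
N()"
```

```text
t 29.05 tilt 36.1 Ft -7.08 Fr 8.3 Tc 1.031 N -0.712 gf 36
```

Converted, -15.6 mm / 300 = -0.052, -12.5 mm / 300 = -0.0417, 12 degrees / 45 = 0.2667.

Request:
send_rows:
  deltas: "0 0.0533 0 -0.0103 0 0.0003 0; 0 0.1067 0 -0.021 0 0.001 0; 0 0.16 0 -0.0313 0 0.002 0; 0 0.2133 0 -0.0417 0 0.0033 0; 0 0.2667 0 -0.052 0 0.0053 0"

```text
t: 29.47
eef_pos: [0.5295, -0.0624, 0.1945]
tool_rot: [3.021, 0.291, -0.635]
force: [6.9, -3.5, -8.4]
gripper_width: 0.0135
grasp_force: 36.3
```

```bash
python3 -c "
from h import *
N()"
```

```text
t 29.47 tilt 23.7 Ft 9.03 Fr -5.3 Tc -1.572 N 0.649 gf 36
```

Converted, -15.6 mm / 300 = -0.052, -12.5 mm / 300 = -0.0417, 12 degrees / 45 = 0.2667.

Request:
send_rows:
  deltas: "0 0.0533 0 -0.0103 0 0.0003 0; 0 0.1067 0 -0.021 0 0.001 0; 0 0.16 0 -0.0313 0 0.002 0; 0 0.2133 0 -0.0417 0 0.0033 0; 0 0.2667 0 -0.052 0 0.0053 0"

```text
t: 29.88
eef_pos: [0.5148, -0.0653, 0.199]
tool_rot: [3.091, 0.298, -0.317]
force: [7.6, -4.4, -13.1]
gripper_width: 0.0135
grasp_force: 35.4
```

```bash
python3 -c "
from h import *
N()"
```

```text
t 29.88 tilt 11.7 Ft 9.17 Fr -11.5 Tc -1.801 N 0.454 gf 35
```

Converted, -15.6 mm / 300 = -0.052, -12.5 mm / 300 = -0.0417, 12 degrees / 45 = 0.2667.

Request:
send_rows:
  deltas: "0 0.0533 0 -0.0103 0 0.0003 0; 0 0.1067 0 -0.021 0 0.001 0; 0 0.16 0 -0.0313 0 0.002 0; 0 0.2133 0 -0.0417 0 0.0033 0; 0 0.2667 0 -0.052 0 0.0053 0"

```text
t: 30.3
eef_pos: [0.4991, -0.0683, 0.2002]
tool_rot: [3.127, 0.3, 0.006]
force: [12.0, -5.2, -17.6]
gripper_width: 0.0128
grasp_force: 34.3
```

```bash
python3 -c "
from h import *
N()"
```

```text
t 30.30 tilt -0.2 Ft 10.76 Fr -17.6 Tc -2.030 N 0.617 gf 34
```

Converted, -15.6 mm / 300 = -0.052, -12.5 mm / 300 = -0.0417, 12 degrees / 45 = 0.2667.

Request:
send_rows:
  deltas: "0 0.0533 0 -0.0103 0 0.0003 0; 0 0.1067 0 -0.021 0 0.001 0; 0 0.16 0 -0.0313 0 0.002 0; 0 0.2133 0 -0.0417 0 0.0033 0; 0 0.2667 0 -0.052 0 0.0053 0"

```text
t: 30.72
eef_pos: [0.4833, -0.0714, 0.1979]
tool_rot: [-3.091, -0.296, -0.329]
force: [17.3, -6.3, -22.4]
gripper_width: 0.0132
grasp_force: 33.1
```

```bash
python3 -c "
from h import *
N()"
```

```text
t 30.72 tilt -12.1 Ft 10.70 Fr -25.2 Tc -1.873 N 0.760 gf 33
```

Converted, -15.6 mm / 300 = -0.052, -6.3 mm / 300 = -0.021, 12 degrees / 45 = 0.2667.

Request:
send_rows:
  deltas: "0 0.0533 0 -0.0103 0 0.0003 0; 0 0.1067 0 -0.021 0 0.001 0; 0 0.16 0 -0.0313 0 0.002 0; 0 0.2133 0 -0.0417 0 0.0033 0; 0 0.2667 0 -0.052 0 0.0053 0"

```text
t: 31.13
eef_pos: [0.4681, -0.0743, 0.1925]
tool_rot: [-3.021, -0.287, -0.644]
force: [27.8, -7.0, -28.7]
gripper_width: 0.0139
grasp_force: 30.9
```

```bash
python3 -c "
from h import *
N();feel()"
```

```text
t 31.13 tilt -24.1 Ft 12.02 Fr -36.8 Tc -1.692 N 1.265 gf 31
t 31.13 tilt -24.1 posang -26.5 rad 0.0721 y 0.0005 Ftan 12.02 Frad -36.75 Fy -12.1 gf 30.9 w 0.0139
```

```bash
python3 - <<'E'
import numpy as np
from scipy.optimize import least_squares
s=lambda b:.42*np.sin(np.radians(b))
# off, tilt, dir, Ft, Fr, Ty(raw) or Tc
A=[(0,-23.6,1,-3.62,-7.8,.873),(0,-11.6,1,-5.02,-2.9,1.165),(0,.4,1,-5.43,-.1,1.237),(0,12.4,1,-5.88,.1,1.228),(0,24.3,1,-6.36,.6,1.301),(0,36.3,1,-7.08,1,1.351),
(0,23.8,-1,9.49,-9.7,-1.742),(0,11.7,-1,11.49,-14,-2.031),(0,-.3,-1,12.7,-20.5,-2.394),(0,-12.3,-1,14.06,-28.8,-2.397),(0,-24.2,-1,12.79,-40.5,-1.968),
(0,-11.9,1,-3.55,8.2,.777),(0,.1,1,-4.28,9.7,.905),(0,12.1,1,-4.56,11.1,.875),(0,24,1,-4.19,10.6,.818),(0,36,1,-5.05,12,.902)]
A=[(o,b,d,f,fr,t+s(b)) for o,b,d,f,fr,t in A]
A+=[(60,-11.9,1,-1.83,6.1,.401),(60,.1,1,-3.75,10.2,.742),(60,12.1,1,-4.26,10.6,.944),(60,24,1,-6.15,13.6,1.146),(60,36,1,-6.82,14.5,1.275),
(60,23.5,-1,8.23,-.5,-1.69),(60,11.5,-1,11.38,-5.5,-2.041),(60,-.4,-1,13.27,-13.6,-2.267),(60,12.2,1,-3.77,1.8,.63),(60,24.3,1,-6.33,5.2,1.132),(60,36.2,1,-8.43,7.2,1.551),
(96,12.2,1,-3.64,3.2,.451),(96,24.2,1,-5.75,7,.743),(96,36.1,1,-7.08,8.3,1.031),(96,23.7,-1,9.03,-5.3,-1.572),(96,11.7,-1,9.17,-11.5,-1.801),(96,-.2,-1,10.76,-17.6,-2.03),(96,-12.1,-1,10.7,-25.2,-1.873)]
o,b,d,f,fr,t=np.array(A).T;w=o+b
def res(p,full=False):
    x,k,ph,dr,M=p
    m=-(d*dr+M*np.sin(np.radians(w-ph)))   # ph: wheel angle with heavy side down
    return np.r_[(x*f+k*fr+t-m)/.08,(dr-.5)/.05,(M-.41)/.03,k/.005]
for ex in (0,1):
  for loss in("linear","soft_l1"):
    q=least_squares(res,[.246,0,100,.5,.41],loss=loss,x_scale=[.01,.001,10,.05,.03])
    C=np.linalg.inv(q.jac.T@q.jac);print(q.x.round(4),np.sqrt(np.diag(C))[2].round(1),q.cost.round(1))
print((q.fun[:-3]*.08).round(2))
E
```

```text
[2.400000e-01 2.500000e-03 1.071659e+02 4.424000e-01 3.832000e-01] 3.3 27.5
[2.399000e-01 1.600000e-03 1.071659e+02 4.623000e-01 3.994000e-01] 4.1 15.8
[2.400000e-01 2.500000e-03 1.071659e+02 4.424000e-01 3.832000e-01] 3.3 27.5
[2.399000e-01 1.600000e-03 1.071659e+02 4.623000e-01 3.994000e-01] 4.1 15.8
[-0.02 -0.02  0.02 -0.03  0.02 -0.01 -0.17 -0.07 -0.23  0.03  0.1  -0.03
 -0.02 -0.05  0.07  0.04  0.09  0.03  0.17 -0.    0.05 -0.34 -0.02  0.14
 -0.04 -0.07 -0.07  0.05 -0.07 -0.02  0.21 -0.08 -0.02  0.03]
```

The fit puts the heavy side down at wheel +107° (±4°) from its first position, which is hand tilt about +11° in this grip. Turning there.

Converted, 15.6 mm / 300 = 0.052, 12.5 mm / 300 = 0.0417, -2.4 degrees / 45 = -0.0533.

Request:
send_rows:
  deltas: "0 -0.0533 0 0.0103 0 0.0003 0; 0 -0.1067 0 0.021 0 0.001 0; 0 -0.16 0 0.0313 0 0.002 0; 0 -0.2133 0 0.0417 0 0.0033 0; 0 -0.2667 0 0.052 0 0.0053 0"

```text
t: 31.55
eef_pos: [0.4803, -0.0719, 0.1974]
tool_rot: [-3.093, -0.297, -0.31]
force: [-0.8, -8.2, -10.6]
gripper_width: 0.0132
grasp_force: 35.0
```

Converted, 15.6 mm / 300 = 0.052, 12.5 mm / 300 = 0.0417, -12 degrees / 45 = -0.2667.

Request:
send_rows:
  deltas: "0 -0.0533 0 0.0103 0 0.0003 0; 0 -0.1067 0 0.021 0 0.001 0; 0 -0.16 0 0.0313 0 0.002 0; 0 -0.2133 0 0.0417 0 0.0033 0; 0 -0.2667 0 0.052 0 0.0053 0"

```text
t: 31.97
eef_pos: [0.4955, -0.069, 0.2006]
tool_rot: [3.126, 0.3, -0.016]
force: [-6.6, -6.7, -4.1]
gripper_width: 0.0135
grasp_force: 36.1
```

```bash
python3 -c "
from h import *
N(.24)"
```

```text
t 31.97 tilt 0.6 Ft -7.73 Fr -4.2 Tc 1.513 N -0.343 gf 36
```

Converted, 15.6 mm / 300 = 0.052, 12.5 mm / 300 = 0.0417, -12 degrees / 45 = -0.2667.

Request:
send_rows:
  deltas: "0 -0.0533 0 0.0103 0 0.0003 0; 0 -0.1067 0 0.021 0 0.001 0; 0 -0.16 0 0.0313 0 0.002 0; 0 -0.2133 0 0.0417 0 0.0033 0; 0 -0.2667 0 0.052 0 0.0053 0"

```text
t: 32.38
eef_pos: [0.5111, -0.066, 0.2003]
tool_rot: [3.087, 0.296, -0.34]
force: [-7.4, -5.9, 2.0]
gripper_width: 0.0133
grasp_force: 36.5
```

```bash
python3 -c "
from h import *
N(.24)
a=r.read_camera('scene')[170:290,140:260];b=r.read_camera('top')[190:310,270:390]
cv2.imwrite('pics/e.png',np.hstack([cv2.resize(a,(400,400),interpolation=2),cv2.resize(b,(400,400),interpolation=2)]))
feel()
S,T=PM('scene'),PM('top');w=R.from_euler('z',YAW)
for a in(70,80,87,95):
    q=w.apply([.1*np.sin(np.radians(a)),0,.1*np.cos(np.radians(a))])+[*D,.128];print(a,((proj(S,q)-[140,170])*400/120).round(),((proj(T,q)-[270,190])*400/120).round())"
```

```text
t 32.38 tilt 12.6 Ft -8.61 Fr 0.1 Tc 1.473 N -0.594 gf 36
t 32.48 tilt 12.4 posang 10.1 rad 0.0731 y 0.0005 Ftan -3.87 Frad -0.14 Fy -4.4 gf 36.5 w 0.0131
70 [357. 281.] [180.  66.]
80 [364. 297.] [176.  64.]
87 [367. 308.] [174.  64.]
95 [367. 319.] [173.  67.]
```

View pics/e.png

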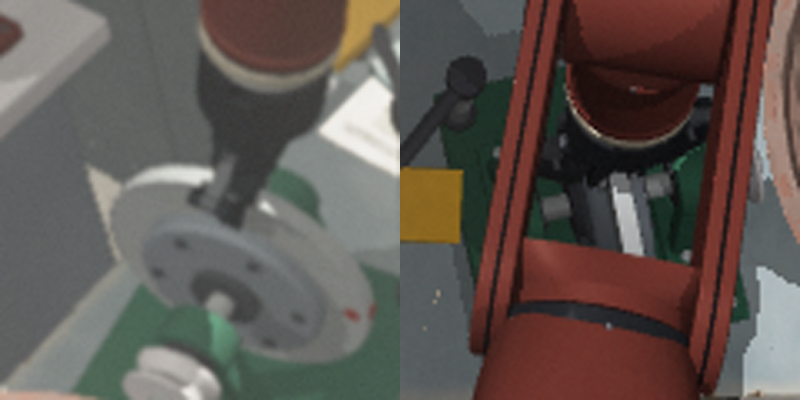

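The dot is now at scene crop (372,311), which matches the projection for about 88°, so the wheel has turned about 107° as intended. The guard is still clear. Now firming the grip and settling.

Request:
send_rows:
  deltas: "0 0 0 0 0 0 0; 0 0 0 0 0 0 0; 0 0 0 0 0 0 0; 0 0 0 0 0 0 0; 0 0 0 0 0 0 0"
  grip_force: 50

```text
t: 32.9
eef_pos: [0.5124, -0.0657, 0.2]
tool_rot: [3.089, 0.297, -0.33]
force: [-0.8, -5.3, -2.9]
gripper_width: 0.013
grasp_force: 49.3
```

Request:
send_rows:
  deltas: "0 0 0 0 0 0 0; 0 0 0 0 0 0 0; 0 0 0 0 0 0 0; 0 0 0 0 0 0 0; 0 0 0 0 0 0 0"

```text
t: 33.32
eef_pos: [0.5124, -0.0657, 0.2001]
tool_rot: [3.089, 0.297, -0.33]
force: [-1.5, -5.9, -3.1]
gripper_width: 0.0131
grasp_force: 49.3
```

```bash
python3 -c "
from h import *
feel();print(np.abs(r.get_obs()['qd']).max());print(r.hand_in())"
```

```text
t 33.32 tilt 12.2 posang 10.2 rad 0.0732 y 0.0005 Ftan -1.87 Frad -3.57 Fy -5.5 gf 49.3 w 0.0131
0.0015116168859358253
the job is handed in; nothing more can be done
None
```

I handed the job in at 33 s: guard swung to about 1.8 rad, heavy side down by feel (about 107° from its start, ±4° by the fit), wheel at rest and held with 49 N; the hand-in gave no verdict.

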